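# Put away the thermocycler's kit

## Robot

A 6-joint arm with a two-finger parallel gripper is mounted at the origin on the work surface. World frame = base frame: x ahead of the robot, y to its left, z up, the work surface at z = 0. Lengths are in m, angles in rad, forces in N, time in s.
With the tool pointing down it reaches from about 0.35 to 0.775 m from the base axis. Payload 7.3 kg.
Tool frame: the origin (TCP) lies midway between the tips of the shut fingers; the grasp point (between the pads) lies 19 mm behind it; z points along the fingers, y is the line along which they close (so a half turn about z gives the same grasp; the last joint's range is limited). The gripper opens to 92 mm and grips with 3 to 60 N. Pads are 19 mm wide; open, the fingers measure 130 mm over their backs; the gripper's body (75 mm by 190 mm) begins 47 mm behind the grasp point.
Start: joints at [-0.146, 0.342, 1.524, -0, 1.275, -0.146], TCP at [0.525, 0, 0.191] pointing down, gripper open.
Joint ranges: [-2.53, 2.53], [-0.77, 2.02], [0.04, 2.7], [-1, 4.14], [0.28, 2.66], [-3.11, 3.11]. Speed limits (rad/s): [2.57, 2.57, 3.14, 3.14, 3.14, 3.14].

## Interface

Orientations are given as a 3x3 rotation matrix whose columns are the frame's x, y, z axes.
In Python, from plant import robot gives the robot as it stands.
- The arm moves only by the shell command python3 -m jog 'ROWS'. ROWS is a JSON object of lists of equal length, an entry for each row: "hand": the opening, from 0 (shut) to 1 (fully open); "xyz": the shift along the world's x, y, z scaled (see below), a list of three; "rot": the turn, a rotation vector about the world's x, y, z scaled (see below), a list of three. In form: {"hand": [hand, ...], "xyz": [[dx, dy, dz], ...], "rot": [[rx, ry, rz], ...]}. A call has 1 to 20 rows; each row shifts and turns the commanded pose from where the row before left it; what a row does not reach is not made up. The controller multiplies each number of a shift by 30 mm and each number of a turn by 90 degrees. A row lasts 1/12 s, in which the tool goes at most 41.7 mm and 7.16 degrees, less where a joint would pass 70% of its speed; a pose out of reach is approached as far as the arm can. A call with a number of a shift or a turn outside -1 to 1 is refused whole. A call with a gripper value outside its range is refused whole. The fingers move at their own pace and stop on an object; the grip force is fixed at half the most. Time passes only in rows, so rows that do not move let the fingers close. It gives the time, the measured TCP pose, the force, the opening and the grip force at its end, in the units of the state.
- robot.read_state(): the state, without advancing time (a new reading comes with each control period).
- robot.snapshot(name): name is "scene" or "side" or "wrist"; returns a dict with "image" (400x640x3 uint8, red, green, blue), "K" (3x3 intrinsics, pixels), "rvec" (rotation vector, rad) and "tvec" (3), from world to camera coordinates, as OpenCV has them. Camera axes: x right, y down, z forward; pixel columns grow to the right and rows downward; lengths in m; the calibration is good to about 2 mm. A picture is of the moment at which its call begins. There is no depth.
- robot.finish_job(): hands the job in; it is judged then, once.
The state is a dict: "time": time; "q": joint angles; "dq": joint speeds; "tau": joint torques, N m; "tcp_pos": TCP position; "orientation": TCP orientation; "contact_force": force on the tool from outside, world axes, zero at the start; "ft_torque": the same for the moment, N m; "finger_gap": finger opening in m; "finger_force": force on a finger pad.
Only numpy, scipy, OpenCV 4.12 (cv2) and the standard library are available. Lean on these libraries where they do the work, as an engineer would, in place of code of your own. Each camera call takes 0.05 s, during which the arm holds its last target. There are 200 camera calls.

## Task

Put away the kit from the thermocycler: set the rotor flat in its round stand, hub up, and then lower the clamping ring over the hub so that it lies flat on the rotor; stand the wide jar upright in the wider bay of the two-bay caddy and the slim bottle upright in the narrower bay, and lay the aluminium block, wells up, in the shallow undivided tray with its length along the tray's. Leave the timer and the small brass weight standing between them where they are.

Things in the scene. Friction and masses are not known exactly. Their poses are not given: they have to be found in the camera images.
- rotor: Aluminium rotor, loose, about 0.18 kg: disc 94 mm across and 12 mm thick with a circle of small dark wells near its rim, and in its middle a plain round hub 24 mm across that rises 30 mm above the disc (top 42 mm above the underside), the place to grip it. Origin: centre of the underside; z up along the hub.
- clamp_ring: Plain steel ring, loose, about 0.07 kg: 60 mm outside, 42 mm inside diameter, 14 mm high, lying flat; it can be gripped across its outside. It goes over the rotor's hub (9 mm to spare all round) and lies on the disc, inside the circle of wells. Origin: centre of the underside; z is its axis.
- block: Aluminium tube block, loose, about 0.19 kg: 64 mm (x) by 40 mm (y) by 30 mm high, with two rows of four dark wells on top. Origin: centre of the underside; x along its length, z up. Lies at any yaw.
- jar: Amber glass jar with a white screw cap, loose, about 0.06 kg, the wide one: body 40 mm diameter and 34 mm high, on it the cap 36 mm diameter and 16 mm high (50 mm in all), upright. Origin: centre of the underside, z up.
- bottle: Amber glass bottle with a white screw cap, loose, about 0.04 kg, the slim one: body 28 mm diameter and 48 mm high, on it the cap 23 mm diameter and 16 mm high (64 mm in all), upright. Origin: centre of the underside, z up.
- stand: Round grey plastic stand for the rotor, fixed: an open dish 120 mm outside, 112 mm inside diameter, rim 12 mm high, inner floor 5 mm above the table. Origin: centre of the underside, z up.
- caddy: Grey plastic bottle caddy, fixed: 74 mm (x) by 118 mm (y), walls 15 mm high and 4 mm thick, floor 4 mm thick, parted by one wall into two bays of unequal width. The wider bay is 66 mm (x) by 62 mm (y) inside, its centre at (0, +24 mm); the narrower bay is 66 mm (x) by 44 mm (y) inside, its centre at (0, -33 mm). Origin: centre of the underside, z up.
- tray: Shallow undivided grey plastic tray for the block, fixed: 70 mm (x) by 98 mm (y) outside, 62 by 90 mm inside, walls 10 mm high and 4 mm thick, floor 4 mm thick. Its length runs along its y axis. Origin: centre of the underside, z up.
- timer: Small white lab timer, loose, to be left alone: 36 by 36 mm, 14 mm high, with a greenish display. Origin: centre of the underside.
- weight: Small brass balance weight, loose, to be left alone: 28 mm diameter, 26 mm high with its knob. Origin: centre of the underside.
Things that resemble listed ones, but are neither listed nor needed, are in the scene too. Leave any orange or red look-alike of the tray alone.

How it is judged:
On the way, in this order (a step that is already met when the one before it is completed fails the run):
1. the rotor lies flat in its stand (horizontal distance between rotor and stand below 0.012 m and z of rotor in the frame of stand between 0.002 and 0.009 m and angle between rotor's own z axis and vertical below 0.1 rad and linear speed of rotor below 0.02 m/s and angular speed of rotor below 0.3 rad/s), for 0.2 s.
2. then the clamping ring lies flat on the rotor, round its hub (horizontal distance between rotor and stand below 0.012 m and z of rotor in the frame of stand between 0.002 and 0.009 m and angle between rotor's own z axis and vertical below 0.1 rad and horizontal distance between clamp_ring and rotor below 0.013 m and z of clamp_ring in the frame of rotor between 0.009 and 0.016 m and angle between the z axis of clamp_ring and the z axis of rotor, either way round below 0.12 rad and linear speed of clamp_ring below 0.02 m/s and angular speed of clamp_ring below 0.3 rad/s), for 0.2 s.
At the end, for the whole second after the job is handed in: All at rest: rotor level on the stand floor, within 12 mm of centre; ring flat on its disc, within 13 mm of centre; jar upright in the wider bay, bottle in the narrower, both on the floor; block flat, wells up, in the tray within 14 mm across, 16 mm along and 0.35 rad of its length (all of step 2 and x of jar in the frame of caddy between -0.016 and 0.016 m and y of jar in the frame of caddy between 0.0095 and 0.0385 m and z of jar in the frame of caddy between 0.001 and 0.008 m and angle between each of jar, bottle, block's own z axis and vertical below 0.1 rad and x of bottle in the frame of caddy between -0.02 and 0.02 m and y of bottle in the frame of caddy between -0.0435 and -0.0225 m and z of bottle in the frame of caddy between 0.001 and 0.008 m and x of block in the frame of tray between -0.014 and 0.014 m and y of block in the frame of tray between -0.016 and 0.016 m and z of block in the frame of tray between 0.001 and 0.009 m and angle between the x axis of block and the y axis of tray, either way round below 0.35 rad and linear speed of each of rotor, block, jar, bottle below 0.02 m/s and angular speed of each of rotor, block, jar, bottle below 0.3 rad/s); the robot touches nothing.
It fails at once if the timer is pushed more than 25 mm from its place (distance of timer from where it was at the start of the episode above 0.025 m).
It fails at once if the brass weight is pushed more than 25 mm from its place or knocked over (distance of weight from where it was at the start of the episode above 0.025 m or angle between weight's own z axis and vertical above 0.6 rad).
It also fails if it takes over 106 s, if anything falls off the work surface, if the arm or the gripper's body presses on something with over 40 N, if the wrist force passes 120 N, or if a joint passes its speed limit or range.

## Working session

There is one attempt and no reset: what is moved stays moved. The work goes in short steps, Python scripts to look and compute and a shell command to move; the robot and the scene stay as the last step left them, time stands still between calls to the robot, and variables do not carry over. Pictures are saved under pics/ and viewed, at most 14 in all, crops included, and the job is handed in when it is done.

```bash
ls; mkdir -p pics
cat > h.py <<'E'
import numpy as np, cv2
from plant import robot
def snap(name,fn=None):
    s=robot.snapshot(name); 
    if fn: cv2.imwrite('pics/'+fn,cv2.cvtColor(s['image'],cv2.COLOR_RGB2BGR))
    return s
def ray(s,uv,z):
    R=cv2.Rodrigues(np.array(s['rvec'],float))[0]; t=np.array(s['tvec'],float).ravel()
    c=-R.T@t; d=R.T@np.linalg.inv(np.array(s['K']))@np.array([uv[0],uv[1],1.])
    return c+d*(z-c[2])/d[2]
def proj(s,p):
    return cv2.projectPoints(np.array([p],float),np.array(s['rvec'],float),np.array(s['tvec'],float),np.array(s['K'],float),None)[0].ravel()
E
python3 - <<'E'
from h import *
for n in ['scene','side','wrist']:
    s=snap(n,n+'0.png'); R=cv2.Rodrigues(np.array(s['rvec'],float))[0]; print(n,-R.T@np.ravel(s['tvec']),np.array(s['K'])[0,0], R[2])
E
```

```text
pics
scene [ 1.21080844 -0.26399926  0.52887094] 452.1696760915468 [-0.79754153  0.28435878 -0.53204097]
side [ 0.49733697 -0.62870238  0.64388679] 435.83195483907895 [ 0.02753156  0.73208987 -0.68065147]
wrist [0.52527031 0.07881023 0.38435113] 275.5801558790707 [-0.00155176 -0.29663354 -0.95499012]
```

View pics/scene0.png

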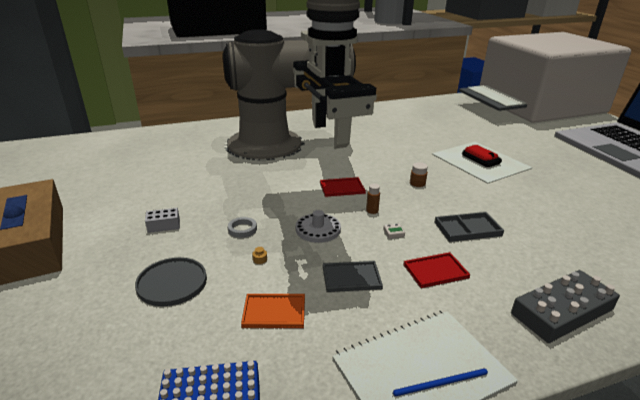

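View pics/side0.png

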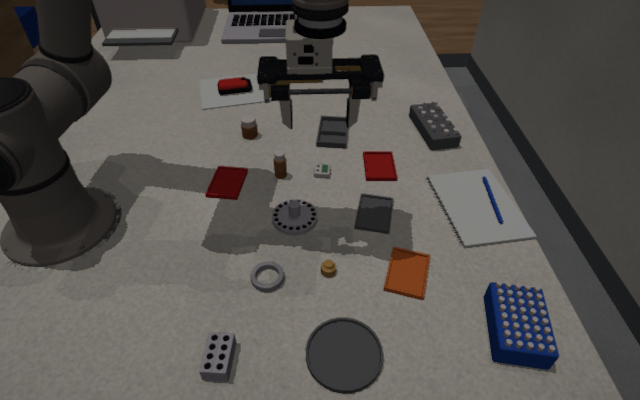

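The side view shows rotor (295,214), ring (267,276), block (218,355), stand (344,354), grey tray (375,213), caddy (333,131), jar (249,128), bottle (280,165), timer (322,171) and weight (328,268).

Possible confusions for the grey tray:
- Dark red tray at scene (343,187), side (227,182).
- Red tray at scene (437,269), side (380,166).
- Orange tray at scene (274,310), side (407,272).
- The caddy at scene (468,226) has a divider, so I rule it out.

I choose the grey undivided tray at scene (352,276). For the bottles, jar = scene (419,176), the wide one, and bottle = scene (373,200), the slim one.

Run:
```python
from h import *
a=snap('scene');b=snap('side')
for n,ua,ub,z in [('rotorhubtop',(319,212),(295,202),.042),('rotor disc',(318,227),(295,215),.012),('ring',(242,227),(267,275),.014),('blocktop',(162,213),(219,350),.03),('jartop',(420,166),(249,121),.05),('bottletop',(374,187),(280,155),.064),('stand',(171,279),(344,352),.012),('caddy',(469,225),(333,129),.015),('tray',(352,274),(375,212),.01),('timer',(394,228),(322,169),.014),('weight',(259,250),(328,262),.026)]:
    print(n,ray(a,ua,z)[:2].round(3),ray(b,ub,z)[:2].round(3))
im=b['image']
big=cv2.resize(im[100:390,190:450],None,fx=2,fy=2,interpolation=cv2.INTER_CUBIC)
cv2.imwrite('pics/sidecrop.png',big[...,::-1])
```

```text
rotorhubtop [0.475 0.001] [0.479 0.002]
rotor disc [ 0.484 -0.004] [ 0.478 -0.005]
ring [ 0.437 -0.152] [ 0.428 -0.154]
blocktop [ 0.358 -0.302] [ 0.364 -0.302]
jartop [0.366 0.297] [0.367 0.286]
bottletop [0.45  0.135] [0.447 0.128]
stand [ 0.556 -0.3  ] [ 0.552 -0.303]
caddy [0.58  0.294] [0.575 0.295]
tray [0.642 0.005] [ 0.642 -0.001]
timer [0.539 0.142] [0.54  0.138]
weight [ 0.541 -0.14 ] [ 0.537 -0.139]
```

View pics/sidecrop.png

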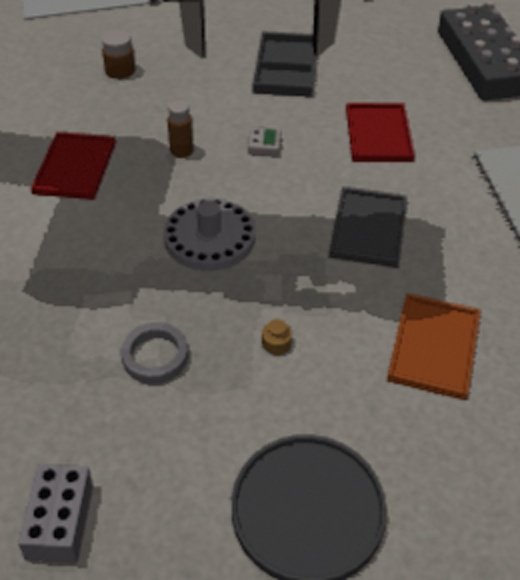

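View pics/wrist0.png

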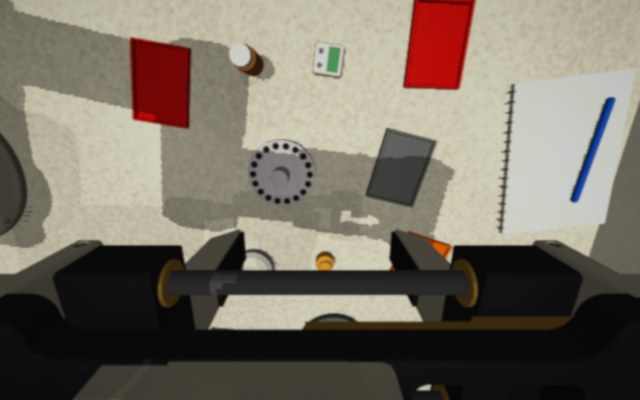

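The crop confirms it: the grey undivided tray is at crop (369,226). The caddy at crop (286,63) has two unequal bays, the slim bottle is at (180,130) and the wide jar is at (118,55). In the wrist view the rotor is at (282,172) and the tray at (401,167).

Run:
```python
from h import *
b=snap('side');w=snap('wrist');st=robot.read_state();print(np.round(st['orientation'],3),st['tcp_pos'],st['finger_gap'])
f=lambda l:[(x/2+190,y/2+100) for x,y in l]
for n,l,z in [('tray',[(344,187),(407,194),(399,265),(331,255)],.01),('caddy',[(263,32),(317,37),(313,95),(253,92)],.015),('block',[(40,465),(91,467),(76,552),(22,552)],.03)]:
    P=np.array([ray(b,p,z)[:2] for p in f(l)]);print(n,P.round(3).tolist(),P.mean(0).round(4),np.degrees(np.arctan2(*(P[3]-P[0])[::-1])).round(1),np.degrees(np.arctan2(*(P[2]-P[1])[::-1])).round(1),np.degrees(np.arctan2(*(P[1]-P[0])[::-1])).round(1))
# rotor wells in wrist view
im=w['image']; g=cv2.cvtColor(im,cv2.COLOR_RGB2GRAY)[130:215,238:325]
n,l,s,c=cv2.connectedComponentsWithStats((g<45).astype(np.uint8))
c=np.array([c[i] for i in range(1,n) if 5<s[i,4]<80])+[238,130]
P=np.array([ray(w,p,.012)[:2] for p in c],np.float32);print(len(c),cv2.minEnclosingCircle(P))
def circ(P):
    A=np.c_[2*P,np.ones(len(P))];x=np.linalg.lstsq(A,(P**2).sum(1),rcond=None)[0];return x[:2],np.sqrt(x[2]+x[0]**2+x[1]**2)
print(circ(P.astype(float)))
# stand from side: dark pixels
g=cv2.cvtColor(b['image'],cv2.COLOR_RGB2GRAY)[310:395,295:395]
m=(g<75).astype(np.uint8);cs=max(cv2.findContours(m,0,1)[0],key=cv2.contourArea)[:,0]+[295,310]
P=np.array([ray(b,p,.010)[:2] for p in cs]);print('stand',circ(P),len(P))
```

```text
[[ 0.  1. -0.]
 [ 1. -0.  0.]
 [ 0. -0. -1.]] [5.24941602e-01 1.06897190e-05 1.90707840e-01] 0.09193137066007229
tray [[0.622, 0.056], [0.687, 0.043], [0.662, -0.058], [0.597, -0.042]] [ 6.422e-01 -4.000e-04] -103.9 -103.9 -11.7
caddy [[0.549, 0.356], [0.619, 0.342], [0.602, 0.215], [0.53, 0.224]] [0.5751 0.2844] -97.9 -97.5 -11.9
block [[0.346, -0.273], [0.386, -0.276], [0.381, -0.342], [0.343, -0.341]] [ 0.3639 -0.3079] -92.8 -93.7 -4.7
18 ((0.47465941309928894, -0.0028313796501606703), 0.039296284317970276)
(array([ 0.47476744, -0.00302078]), np.float64(0.039075172571824385))
stand (array([ 0.55196559, -0.30390581]), np.float64(0.060126058153598186)) 219
```

```bash
python3 -m jog '{"hand":[0.7,0.7,0.7,0.7,0.7,0.7,0.7,0.7,0.7,0.7,0.7,0,0,0,0,0,0,0],"xyz":[[-0.825,-0.05,0],[-0.825,-0.05,0],[0,0,-1],[0,0,-1],[0,0,-1],[0,0,-1],[0,0,-1],[0,0,-0.5],[0,0,-0.3],[0,0,0],[0,0,0],[0,0,0],[0,0,0],[0,0,0],[0,0,0],[0,0,0],[0,0,0],[0,0,0]],"rot":[[0,0,0],[0,0,0],[0,0,0],[0,0,0],[0,0,0],[0,0,0],[0,0,0],[0,0,0],[0,0,0],[0,0,0],[0,0,0],[0,0,0],[0,0,0],[0,0,0],[0,0,0],[0,0,0],[0,0,0],[0,0,0]]}'
```

```text
time: 1.85
tcp_pos: [0.4756, -0.003, 0.017]
orientation: [[-0.0, 1.0, 0.0], [1.0, 0.0, -0.0], [-0.0, 0.0, -1.0]]
contact_force: [-0.1, -0.2, 0.2]
finger_gap: 0.0225
finger_force: 0.0
```

```bash
python3 -m jog '{"hand":[0,0],"xyz":[[0,0,0],[0,0,0]],"rot":[[0,0,0],[0,0,0]]}'
python3 - <<'E'
from h import *
w=snap('wrist','w1.png')
E
```

```text
time: 2.02
tcp_pos: [0.4755, -0.003, 0.0168]
orientation: [[0.0, 1.0, -0.0], [1.0, -0.0, 0.0], [0.0, -0.0, -1.0]]
contact_force: [0.5, 1.1, -0.8]
finger_gap: 0.0087
finger_force: 0.0
```

View pics/w1.png

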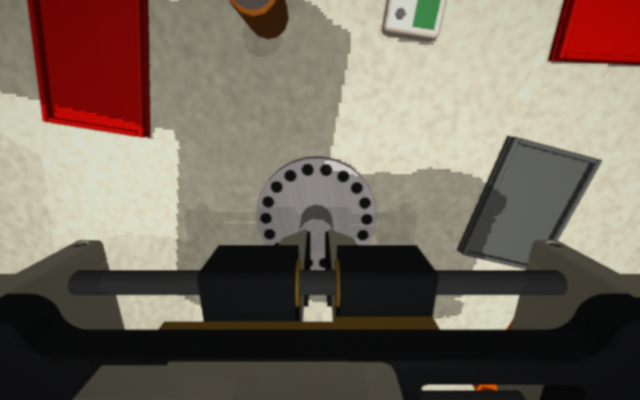

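The fingers have closed in front of the hub, which is at (316,213), instead of around it. I'll open and measure again.

```bash
python3 -m jog '{"hand":[0.7,0.7,0.7,0.7,0.7,0.7,0.7],"xyz":[[0,0,0],[0,0,0.5],[0,0,0.5],[0,0,0.5],[0,0,0.5],[0,0,0],[0,0,0]],"rot":[[0,0,0],[0,0,0],[0,0,0],[0,0,0],[0,0,0],[0,0,0],[0,0,0]]}'
cat >> h.py <<'E'
def circ(P):
    A=np.c_[2*P,np.ones(len(P))];x=np.linalg.lstsq(A,(P**2).sum(1),rcond=None)[0];return x[:2],np.sqrt(x[2]+x[0]**2+x[1]**2)
def wells(s,x0,x1,y0,y1,z,th=45):
    g=cv2.cvtColor(s['image'],cv2.COLOR_RGB2GRAY)[y0:y1,x0:x1]
    n,l,t,c=cv2.connectedComponentsWithStats((g<th).astype(np.uint8))
    c=np.array([c[i] for i in range(1,n) if 3<t[i,4]<150])+[x0,y0]
    P=np.array([ray(s,p,z)[:2] for p in c]);k=np.ones(len(P),bool)
    for _ in range(3):
        m,r=circ(P[k]); e=abs(np.hypot(*(P-m).T)-r); k=e<max(.002,np.median(e)*2)
    return m,r,k.sum(),len(c)
E
python3 - <<'E'
from h import *
w=snap('wrist','w2.png');b=snap('side')
print(wells(w,240,395,120,310,.012,40), wells(b,268,320,195,236,.012,60), wells(b,268,320,195,236,.012,45))
print(ray(w,(320,200),0),robot.read_state()['tcp_pos'])
E
```

```text
time: 2.65
tcp_pos: [0.4759, -0.003, 0.0772]
orientation: [[0.0, 1.0, 0.002], [1.0, -0.0, -0.0], [-0.0, 0.002, -1.0]]
contact_force: [-0.2, -0.2, -0.1]
finger_gap: 0.0469
finger_force: 0.0
(array([ 0.47590037, -0.06405751]), np.float64(0.08611201817295261), np.int64(18), 24) (array([0.46525858, 0.02479528]), np.float64(0.023788521892934032), np.int64(3), 4) (array([ 0.47632886, -0.00205166]), np.float64(0.03878554878953763), np.int64(16), 17)
[ 0.47922064 -0.01138417  0.        ] [ 0.4749639  -0.00290494  0.07606264]
```

View pics/w2.png

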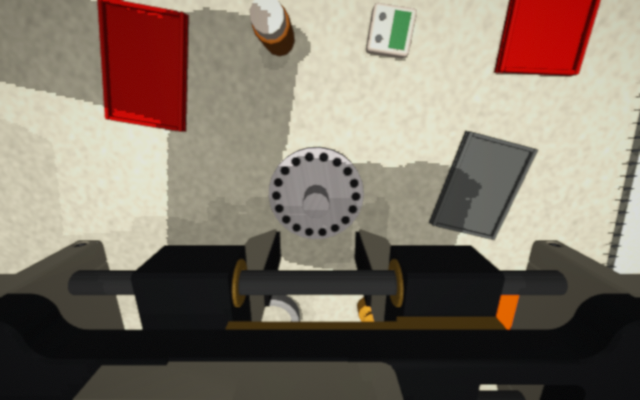

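The rotor is at (316,192) in this picture, and the fingertips are near row 235. I'll check where the reported TCP projects in the wrist and side views.

Run:
```python
from h import *
w=snap('wrist');b=snap('side','s2.png');p=np.array(robot.read_state()['tcp_pos']);print(p)
R=cv2.Rodrigues(np.array(w['rvec'],float))[0];print(-R.T@np.ravel(w['tvec']))
for s in(w,b):
    print([proj(s,p+[dx,0,0]).round(0) for dx in(-.032,0,.032)], 'hub top',proj(s,[.476,-.002,.042]).round(),'hub base',proj(s,[.476,-.002,.012]).round())
print(wells(w,262,372,140,240,.012,40))
cv2.imwrite('pics/s2c.png',cv2.resize(b['image'][60:260,180:420],None,fx=2.5,fy=2.5)[...,::-1])
```

```text
[ 0.4748301  -0.00288533  0.07587922]
[0.47558204 0.07583622 0.2701926 ]
[array([274., 221.]), array([317., 221.]), array([359., 221.])] hub top [318. 205.] hub base [318. 195.]
[array([276., 192.]), array([292., 191.]), array([309., 191.])] hub top [294. 203.] hub base [294. 214.]
(array([ 0.47473074, -0.00313174]), np.float64(0.03903075638678027), np.int64(18), 20)
```

View pics/s2c.png

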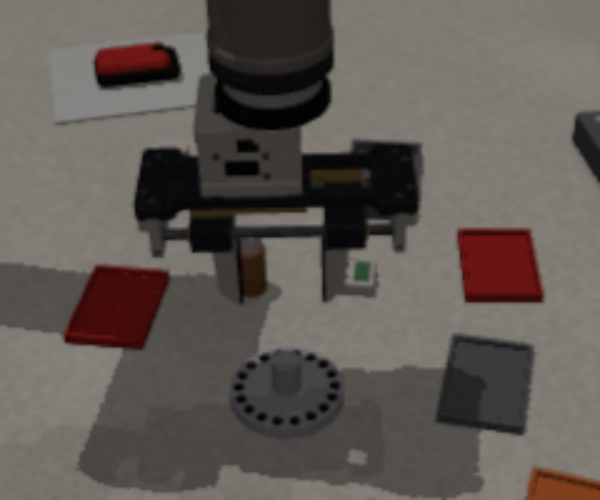

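The fingertips are at crop (240,300)/(325,300), which is pixel (276,180)/(310,180). The reported TCP projects to row 191, so the real tips look about 25 mm higher than reported. I'll triangulate them and look at the scene view close up.

Run:
```python
from h import *
a=snap('scene');p=np.array(robot.read_state()['tcp_pos'])
print('pred scene',[proj(a,p+[dx,0,0]).round(0) for dx in(-.032,0,.032)],robot.read_state()['finger_gap'])
b=snap('side')
for z in(.076,.086,.096,.106): print(z,proj(b,[.475,-.003,z]).round(),proj(a,[.475,-.003,z]).round(), proj(b,[.525,0,z+.115]).round())
cv2.imwrite('pics/a2c.png',cv2.resize(a['image'][110:260,240:420],None,fx=3.5,fy=3.5)[...,::-1])
```

```text
pred scene [array([312., 191.]), array([317., 198.]), array([323., 206.])] 0.06333724245125866
0.076 [292. 191.] [317. 198.] [318. 141.]
0.086 [292. 187.] [317. 194.] [318. 136.]
0.096 [292. 183.] [317. 189.] [318. 132.]
0.106 [292. 179.] [317. 185.] [318. 127.]
```

View pics/a2c.png

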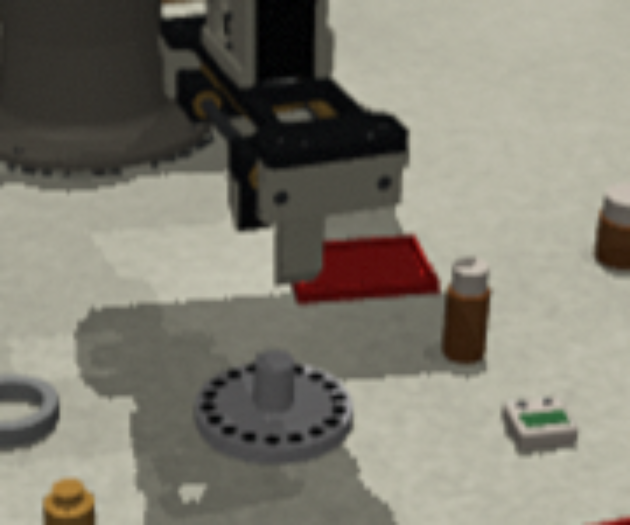

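In the scene crop the near fingertip is at (300,280), which is pixel (326,190), and the hub is at (273,375). The tips really are about 27 mm above the reported TCP. I'll go down around the hub in small steps and watch the force.

```bash
python3 -m jog '{"hand":[0.7,0.7,0.7,0.7,0.7,0.7],"xyz":[[0,0,-0.8],[0,0,-0.8],[0,0,-0.6],[0,0,-0.3],[0,0,0],[0,0,0]],"rot":[[0,0,0],[0,0,0],[0,0,0],[0,0,0],[0,0,0],[0,0,0]]}'
python3 -m jog '{"hand":[0.7,0.7,0.7],"xyz":[[0,0,-0.15],[0,0,0],[0,0,0]],"rot":[[0,0,0],[0,0,0],[0,0,0]]}'
python3 - <<'E'
from h import *
b=snap('side')
print(robot.read_state()['tcp_pos'])
cv2.imwrite('pics/s3.png',cv2.resize(b['image'][140:250,220:380],None,fx=4,fy=4)[...,::-1])
E
```

```text
time: 3.45
tcp_pos: [0.4755, -0.003, 0.0018]
orientation: [[0.0, 1.0, -0.001], [1.0, -0.0, 0.0], [0.0, -0.001, -1.0]]
contact_force: [-0.4, 0.8, 1.2]
finger_gap: 0.0641
finger_force: 0.0
time: 3.7
tcp_pos: [0.4759, -0.0031, -0.0021]
orientation: [[0.0, 1.0, 0.001], [1.0, -0.0, -0.0], [-0.0, 0.001, -1.0]]
contact_force: [-0.2, 0.5, 0.6]
finger_gap: 0.0645
finger_force: 0.0
[ 0.47595461 -0.00303247 -0.00207369]
```

View pics/s3.png

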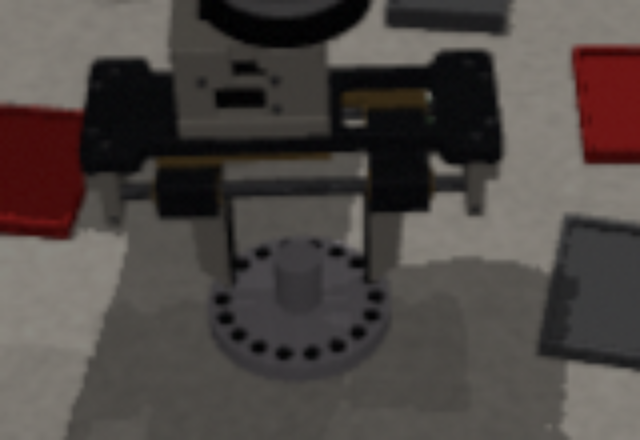

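The tips are at (230,282)/(370,280), on either side of the hub at (300,275) and just above the disc. I'll close here after lowering a little more.

```bash
python3 -m jog '{"hand":[0.7,0,0,0,0,0,0,0,0,0],"xyz":[[0,0,-0.1],[0,0,0],[0,0,0],[0,0,0],[0,0,0],[0,0,0],[0,0,0],[0,0,0],[0,0,0],[0,0,0]],"rot":[[0,0,0],[0,0,0],[0,0,0],[0,0,0],[0,0,0],[0,0,0],[0,0,0],[0,0,0],[0,0,0],[0,0,0]]}'
```

```text
time: 4.58
tcp_pos: [0.4754, -0.003, -0.0057]
orientation: [[-0.0, 1.0, -0.0], [1.0, 0.0, 0.0], [0.0, -0.0, -1.0]]
contact_force: [-0.3, -0.2, 0.9]
finger_gap: 0.0231
finger_force: 30.0
```

```bash
python3 -m jog '{"hand":[0,0,0,0,0,0,0,0,0,0,0,0,0,0,0,0,0,0],"xyz":[[0,0,0.5],[0,0,0.75],[0,0,0.75],[0.1,-0.4,0],[0.2,-0.8,0],[0.2,-0.8,0],[0.23,-0.9,0],[0.23,-0.9,0],[0.23,-0.9,0],[0.23,-0.9,0],[0.23,-0.9,0],[0.23,-0.9,0],[0.23,-0.9,0],[0.2,-0.8,0],[0.2,-0.8,0],[0.1,-0.13,0],[0.12,0,0],[0,0,0]],"rot":[[0,0,0],[0,0,0],[0,0,0],[0,0,0],[0,0,0],[0,0,0],[0,0,0],[0,0,0],[0,0,0],[0,0,0],[0,0,0],[0,0,0],[0,0,0],[0,0,0],[0,0,0],[0,0,0],[0,0,0],[0,0,0]]}'
python3 - <<'E'
from h import *
w=snap('wrist','w4.png');b=snap('side');a=snap('scene')
cv2.imwrite('pics/mix4.png',np.vstack([w['image'][60:330,100:540],cv2.resize(b['image'][230:400,220:440],(440,340))])[...,::-1][:600])
print(robot.read_state()['tcp_pos'],robot.read_state()['finger_gap'])
for z in (.0543+.012,):
    print(wells(b,290,400,260,390,z,45))
for s in (w,b): print(proj(s,[.552,-.304,.012]),proj(s,[.552,-.304,.066]))
E
```

```text
time: 6.08
tcp_pos: [0.5572, -0.3035, 0.0531]
orientation: [[0.001, 1.0, -0.001], [1.0, -0.001, 0.001], [0.001, -0.001, -1.0]]
contact_force: [-1.6, -0.7, -1.6]
finger_gap: 0.023
finger_force: 30.0
[ 0.55714307 -0.30258435  0.05394406] 0.022624758749413085
(array([ 0.55214902, -0.27809457]), np.float64(0.057315320484493296), np.int64(12), 14)
[311.18333449 204.05923618] [309.5159991  228.16484949]
[344.02073067 352.45430126] [345.59887783 334.30073083]
```

View pics/mix4.png

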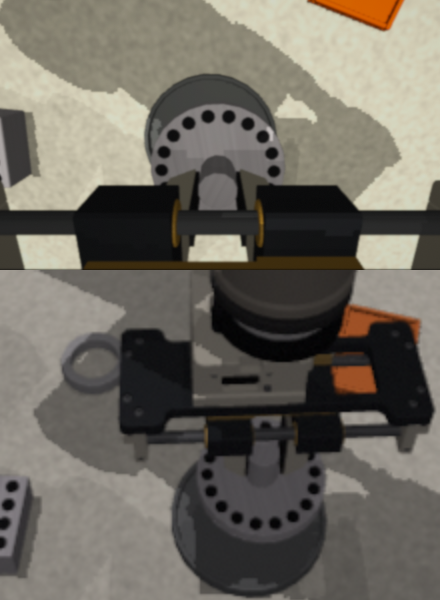

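In the wrist crop the stand's sides are at columns 145 and 276, so its centre is pixel column 310, which matches the prediction of 311. I need a 5 mm correction in x, then lower.

```bash
python3 -m jog '{"hand":[0,0,0,0,0,0,0,0],"xyz":[[-0.17,-0.03,0],[0,0,-0.5],[0,0,-0.5],[0,0,-0.4],[0,0,-0.2],[0,0,-0.1],[0,0,-0.1],[0,0,0]],"rot":[[0,0,0],[0,0,0],[0,0,0],[0,0,0],[0,0,0],[0,0,0],[0,0,0],[0,0,0]]}'
```

```text
time: 6.9
tcp_pos: [0.5524, -0.3047, 0.0002]
orientation: [[-0.0, 1.0, 0.0], [1.0, 0.0, 0.0], [0.0, 0.0, -1.0]]
contact_force: [-0.8, -0.4, -1.5]
finger_gap: 0.023
finger_force: 30.0
```

```bash
python3 -m jog '{"hand":[0.6,0.6,0.6,0.6,0.6,0.6,0.6,0.6,0.6],"xyz":[[0,0,-0.03],[0,0,0],[0,0,0],[0,0,0],[0,0,0.5],[0,0,0.8],[0,0,0.8],[0,0,0.8],[0,0,0]],"rot":[[0,0,0],[0,0,0],[0,0,0],[0,0,0],[0,0,0],[0,0,0],[0,0,0],[0,0,0],[0,0,0]]}'
python3 - <<'E'
from h import *
b=snap('side');w=snap('wrist','w5.png')
print(wells(b,300,390,310,395,.017,45),wells(w,240,400,120,245,.017,40))
im=b['image'];v=im.max(2).astype(int)
# ring in side
roi=cv2.cvtColor(im[250:300,240:300],cv2.COLOR_RGB2HSV)
print(im[277,251],im[277,283],im[275,267],im[285,240],im[300,267])
c=np.vstack([im[240:310,230:310]]);cv2.imwrite('pics/ring.png',np.hstack([cv2.resize(c,None,fx=5,fy=5)[:350],cv2.resize(im[305:395,295:397],None,fx=3.8,fy=3.8)[:342].copy() if 0 else cv2.resize(im[305:395,295:397],(397,350))])[...,::-1])
E
```

```text
time: 7.65
tcp_pos: [0.555, -0.3066, 0.0923]
orientation: [[-0.0, 1.0, 0.008], [1.0, 0.0, -0.006], [-0.006, 0.008, -1.0]]
contact_force: [1.3, -0.9, 0.6]
finger_gap: 0.0548
finger_force: 0.0
(array([ 0.55392239, -0.30396488]), np.float64(0.03895216675474677), np.int64(18), 19) (array([ 0.5551601 , -0.31023521]), np.float64(0.04268666137443183), np.int64(18), 25)
[83 80 82] [27 28 30] [103  99  94] [139 133 127] [106 102  96]
```

View pics/ring.png

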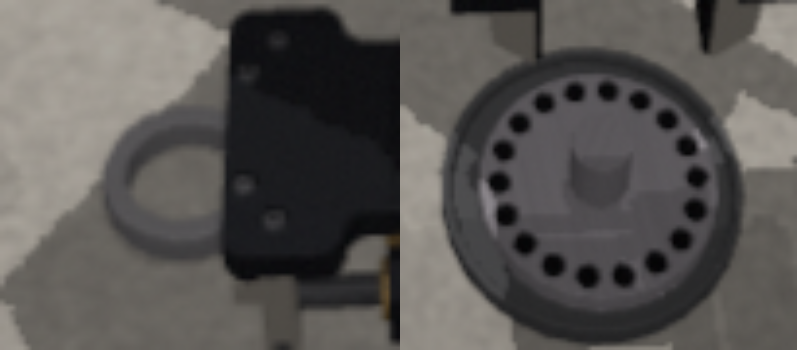

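The rotor sits flat and centred in the stand, with the hub at (600,170) in the right crop. Next I'll measure the ring from the first side image, where nothing hides it.

Run:
```python
from h import *
b=snap('side')
im=cv2.imread('pics/side0.png')[...,::-1].astype(int)
m=((im[...,0]-im[...,2])<6).astype(np.uint8)
def meas(x0,x1,y0,y1,z):
    c=max(cv2.findContours(m[y0:y1,x0:x1],0,1)[0],key=cv2.contourArea)[:,0]+[x0,y0]
    P=np.array([ray(b,p,z)[:2] for p in c]);return circ(P),len(c),c.min(0),c.max(0)
print(meas(240,295,255,300,.007))
b2=snap('scene');print
im=cv2.imread('pics/scene0.png')[...,::-1].astype(int);m=((im[...,0]-im[...,2])<6).astype(np.uint8);b=b2
print(meas(220,265,212,245,.007))
print(robot.read_state()['tcp_pos'])
```

```text
((array([ 0.42729156, -0.15100857]), np.float64(0.03194774111636831)), 92, array([250, 261]), array([284, 292]))
((array([ 0.4258688 , -0.15005255]), np.float64(0.03394515624896284)), 72, array([228, 217]), array([256, 237]))
[ 0.5517728  -0.30441588  0.08560359]
```

```bash
python3 -m jog '{"hand":[1,1,1,1,1,1,1,1,1,1],"xyz":[[-0.26,0.32,0],[-0.52,0.64,0],[-0.52,0.64,0],[-0.52,0.64,0],[-0.52,0.64,0],[-0.52,0.64,0],[-0.52,0.64,0],[-0.52,0.64,0],[-0.26,0.32,0],[0,0,0]],"rot":[[0,0,0],[0,0,0],[0,0,0],[0,0,0],[0,0,0],[0,0,0],[0,0,0],[0,0,0],[0,0,0],[0,0,0]]}'
python3 -m jog '{"hand":[1,1,1,1,1,1],"xyz":[[0,0,-0.7],[0,0,-0.8],[0,0,-0.8],[0,0,-0.7],[0,0,-0.3],[0,0,0]],"rot":[[0,0,0],[0,0,0],[0,0,0],[0,0,0],[0,0,0],[0,0,0]]}'
python3 - <<'E'
from h import *
b=snap('side');w=snap('wrist')
print(robot.read_state()['tcp_pos'])
cv2.imwrite('pics/r6.png',np.vstack([w['image'][130:330,160:480],cv2.resize(b['image'][200:320,190:350],(320,240))])[...,::-1])
E
```

```text
time: 8.68
tcp_pos: [0.4249, -0.1487, 0.0854]
orientation: [[-0.001, 1.0, -0.004], [1.0, 0.001, 0.002], [0.002, -0.004, -1.0]]
contact_force: [0.2, -0.4, 0.2]
finger_gap: 0.0918
finger_force: 0.0
time: 9.18
tcp_pos: [0.4263, -0.1508, -0.0148]
orientation: [[0.0, 1.0, -0.004], [1.0, -0.0, 0.002], [0.002, -0.004, -1.0]]
contact_force: [-1.1, -0.0, 0.5]
finger_gap: 0.0919
finger_force: 0.0
[ 0.42786933 -0.15154438 -0.01252453]
```

View pics/r6.png

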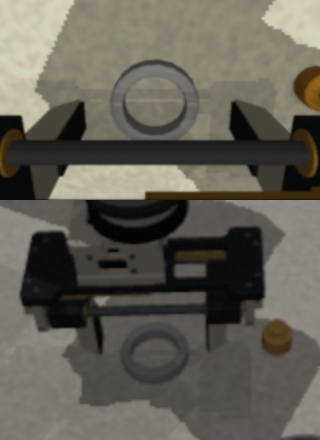

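The ring, at (155,100) in the top crop, is centred between the fingers, whose tips are still a little above the table. I'll lower in small steps and watch the force.

```bash
for i in 1 2; do python3 -m jog '{"hand":[1,1],"xyz":[[0,0,-0.1],[0,0,0]],"rot":[[0,0,0],[0,0,0]]}'|grep -E "tcp|contact"; done;  for i in 1 2; do python3 -m jog '{"hand":[1,1],"xyz":[[0,0,-0.05],[0,0,0]],"rot":[[0,0,0],[0,0,0]]}'|grep -E "tcp|contact"; done
```

```text
tcp_pos: [0.4282, -0.1516, -0.0149]
contact_force: [0.5, -0.2, 0.2]
tcp_pos: [0.4277, -0.1513, -0.0183]
contact_force: [0.2, -0.2, -0.6]
tcp_pos: [0.4275, -0.1512, -0.02]
contact_force: [0.1, -0.6, -0.2]
tcp_pos: [0.4274, -0.1511, -0.0217]
contact_force: [-0.2, -0.2, 0.2]
```

```bash
python3 -m jog '{"hand":[1,0,0,0,0,0,0,0,0],"xyz":[[0,0,-0.05],[0,0,0],[0,0,0],[0,0,0],[0,0,0],[0,0,0],[0,0,0],[0,0,0],[0,0,0]],"rot":[[0,0,0],[0,0,0],[0,0,0],[0,0,0],[0,0,0],[0,0,0],[0,0,0],[0,0,0],[0,0,0]]}'
python3 -m jog '{"hand":[0,0,0,0,0,0],"xyz":[[0,0,0.3],[0,0,0.8],[0,0,0.8],[0,0,0.8],[0,0,0.3],[0,0,0]],"rot":[[0,0,0],[0,0,0],[0,0,0],[0,0,0],[0,0,0],[0,0,0]]}'
python3 - <<'E'
from h import *
w=snap('wrist')
print(robot.read_state()['tcp_pos'],robot.read_state()['finger_gap'])
im=w['image'].astype(int);cv2.imwrite('pics/w7.png',im[...,::-1])
print(im[170:260:6,320])
E
```

```text
time: 10.7
tcp_pos: [0.4307, -0.1526, -0.0214]
orientation: [[0.0, 1.0, 0.007], [1.0, -0.0, -0.003], [-0.003, 0.007, -1.0]]
contact_force: [0.1, -1.0, -0.8]
finger_gap: 0.043
finger_force: 0.0
time: 11.2
tcp_pos: [0.4287, -0.1518, 0.069]
orientation: [[-0.0, 1.0, 0.004], [1.0, 0.0, -0.002], [-0.002, 0.004, -1.0]]
contact_force: [0.5, 0.5, -0.6]
finger_gap: 0.0035
finger_force: 0.0
[ 0.4277831  -0.15134682  0.06750008] 0.0015031865181617577
[[ 71  69  64]
 [110 108 104]
 [109 105  95]
 [124 120 104]
 [127 123 106]
 [111 107  93]
 [110 106  92]
 [ 71  70  63]
 [ 97  95  91]
 [ 95  94  88]
 [101  97  84]
 [ 72  69  60]
 [124 119 104]
 [124 120 104]
 [120 115 100]][ WARN:0@0.458] global loadsave.cpp:1063 imwrite_ Unsupported depth image for selected encoder is fallbacked to CV_8U.
```

The fingers passed above the ring again, so the tips are at least 36 mm above the reported TCP. I'll open and go lower until contact.

```bash
python3 -m jog '{"hand":[1,1,1,1,1,1,1,1,1],"xyz":[[0,0,0],[0,0,0],[0,0,0],[0,0,0],[0,0,-0.8],[0,0,-0.9],[0,0,-0.9],[0,0,-0.5],[0,0,0]],"rot":[[0,0,0],[0,0,0],[0,0,0],[0,0,0],[0,0,0],[0,0,0],[0,0,0],[0,0,0],[0,0,0]]}'
for i in 1 2 3 4 ; do python3 -m jog '{"hand":[1,1],"xyz":[[0,0,-0.07],[0,0,0]],"rot":[[0,0,0],[0,0,0]]}'|grep -E "tcp|contact|gap"; done
python3 - <<'E'
from h import *
im=snap('side')['image'].astype(int)
m=((im[...,0]-im[...,2])<6).astype(np.uint8)
print(im[265:300:3,239].tolist());
E
```

```text
time: 12.0
tcp_pos: [0.4288, -0.1515, -0.0273]
orientation: [[0.0, 1.0, 0.002], [1.0, -0.0, -0.0], [-0.0, 0.002, -1.0]]
contact_force: [0.5, 0.2, 1.3]
finger_gap: 0.0569
finger_force: 0.5
tcp_pos: [0.4305, -0.1521, -0.0275]
contact_force: [2.8, -0.7, 3.5]
finger_gap: 0.0701
tcp_pos: [0.4342, -0.153, -0.0275]
contact_force: [16.0, 7.8, 30.8]
finger_gap: 0.0835
tcp_pos: [0.4371, -0.1534, -0.0272]
contact_force: [18.3, 14.5, 46.9]
finger_gap: 0.0912
tcp_pos: [0.439, -0.1536, -0.0278]
contact_force: [22.3, 19.1, 58.6]
finger_gap: 0.0915
[[38, 30, 19], [13, 13, 14], [68, 65, 60], [68, 65, 60], [68, 65, 60], [62, 60, 60], [74, 72, 69], [78, 76, 71], [75, 73, 69], [78, 75, 71], [78, 75, 71], [79, 76, 72]]
```

Contact force has risen to 58 N, so I'll back off now and look at what the tips touched.

```bash
python3 -m jog '{"hand":[1,1,1,1],"xyz":[[0,0,0.35],[0,0,0.5],[0,0,0],[0,0,0]],"rot":[[0,0,0],[0,0,0],[0,0,0],[0,0,0]]}'
python3 - <<'E'
from h import *
b=snap('side');a=snap('scene');w=snap('wrist');p=np.array(robot.read_state()['tcp_pos']);print(p)
for s in (b,a,w): print([proj(s,p+[dx,0,z]).round().tolist() for z in (0,.03,.04) for dx in(-.046,.046)])
cv2.imwrite('pics/m8.png',np.vstack([np.hstack([cv2.resize(b['image'][200:320,190:350],(480,360)),]),np.hstack([cv2.resize(a['image'][170:270,190:310],(240,200)),cv2.resize(w['image'][130:330,160:480],(240,150)+()) if 0 else cv2.resize(w['image'][130:330,160:480],(240,200))])])[...,::-1])
E
```

```text
time: 13.05
tcp_pos: [0.4278, -0.1513, -0.0089]
orientation: [[-0.0, 1.0, 0.001], [1.0, 0.0, -0.001], [-0.001, 0.001, -1.0]]
contact_force: [-0.4, -0.3, -0.8]
finger_gap: 0.0915
finger_force: 0.0
[ 0.42679394 -0.1509137  -0.00990642]
[[242.0, 282.0], [293.0, 281.0], [240.0, 272.0], [292.0, 271.0], [240.0, 269.0], [292.0, 267.0]]
[[238.0, 222.0], [247.0, 246.0], [237.0, 211.0], [246.0, 234.0], [237.0, 207.0], [245.0, 230.0]]
[[256.0, 221.0], [377.0, 221.0], [246.0, 238.0], [387.0, 238.0], [242.0, 245.0], [391.0, 245.0]]
```

View pics/m8.png

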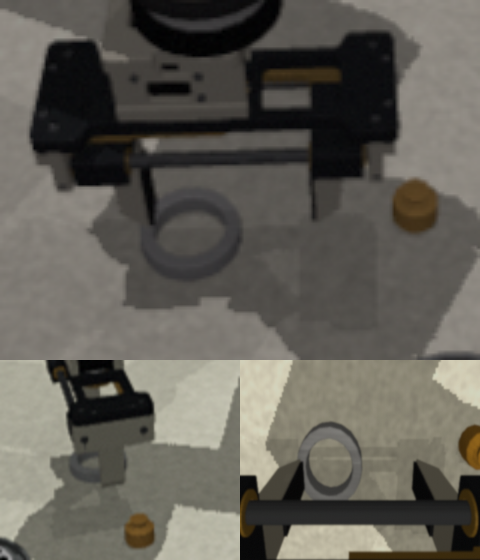

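The ring lies flat but has slid towards −x; it is at crop (190,233), which is pixel (253,278). The left finger was pressing on top of it, so the tips are about 41 mm above the reported TCP. I'll raise, re-measure the ring, and then approach with the fingers already open.

```bash
python3 -m jog '{"hand":[1,1,1,1,1],"xyz":[[0,0,0.8],[0,0,0.8],[0,0,0.7],[0,0,0],[0,0,0]],"rot":[[0,0,0],[0,0,0],[0,0,0],[0,0,0],[0,0,0]]}' | grep tcp
python3 - <<'E'
from h import *
b=snap('side');w=snap('wrist');print(robot.read_state()['tcp_pos'])
for n,s,x0,x1,y0,y1 in (('side',b,225,290,255,305),('w',w,230,390,130,290)):
    im=cv2.GaussianBlur(s['image'],(3,3),0).astype(int)
    m=((im[...,0]-im[...,2])<7).astype(np.uint8)[y0:y1,x0:x1]
    m=cv2.morphologyEx(m,cv2.MORPH_OPEN,np.ones((2,2),np.uint8))
    for c in cv2.findContours(m,0,1)[0]:
        if len(c)<25: continue
        c=c[:,0]+[x0,y0];P=np.array([ray(s,p,.009)[:2] for p in c]);print(n,circ(P),len(c),c.min(0),c.max(0))
E
```

```text
tcp_pos: [0.4277, -0.1514, 0.06]
[ 0.42662839 -0.15077484  0.05876774]
side (array([ 0.40463717, -0.1571527 ]), np.float64(0.0333042328620926)) 100 [237 263] [271 296]
w (array([ 0.41669021, -0.20728268]), np.float64(0.061761398265129094)) 419 [230 234] [389 289]
w (array([ 0.40185943, -0.15494372]), np.float64(0.028755179693657908)) 177 [260 173] [320 233]
```

```bash
python3 -m jog '{"hand":[1,1,1,1,1,1,1,1],"xyz":[[-0.4,-0.08,0],[-0.4,-0.07,0],[0,0,0],[0,0,-0.8],[0,0,-0.8],[0,0,-0.8],[0,0,-0.3],[0,0,0]],"rot":[[0,0,0],[0,0,0],[0,0,0],[0,0,0],[0,0,0],[0,0,0],[0,0,0],[0,0,0]]}' |grep -E "tcp|contact"
python3 -m jog '{"hand":[1,1,1],"xyz":[[0,0,-0.15],[0,0,0],[0,0,0]],"rot":[[0,0,0],[0,0,0],[0,0,0]]}' |grep -E "tcp|contact"
python3 -m jog '{"hand":[1,1,1],"xyz":[[0,0,-0.1],[0,0,0],[0,0,0]],"rot":[[0,0,0],[0,0,0],[0,0,0]]}' |grep -E "tcp|contact"
```

```text
tcp_pos: [0.402, -0.1546, -0.0232]
contact_force: [0.5, 0.7, -0.2]
tcp_pos: [0.4041, -0.156, -0.0248]
contact_force: [0.7, -0.4, 0.1]
tcp_pos: [0.4037, -0.1558, -0.0281]
contact_force: [0.4, 0.3, -0.6]
```

```bash
for i in 1 2 ; do python3 -m jog '{"hand":[1,1,1],"xyz":[[0,0,-0.1],[0,0,0],[0,0,0]],"rot":[[0,0,0],[0,0,0],[0,0,0]]}' |grep -E "tcp|contact"; done
python3 -m jog '{"hand":[0,0,0,0,0,0,0,0,0],"xyz":[[0,0,-0.04],[0,0,0],[0,0,0],[0,0,0],[0,0,0],[0,0,0],[0,0,0],[0,0,0],[0,0,0]],"rot":[[0,0,0],[0,0,0],[0,0,0],[0,0,0],[0,0,0],[0,0,0],[0,0,0],[0,0,0],[0,0,0]]}'
```

```text
tcp_pos: [0.4034, -0.1556, -0.0316]
contact_force: [-0.1, 1.2, 0.9]
tcp_pos: [0.4034, -0.1556, -0.0346]
contact_force: [0.3, 0.0, 0.2]
time: 16.13
tcp_pos: [0.4036, -0.1557, -0.0356]
orientation: [[-0.0, 1.0, 0.0], [1.0, 0.0, -0.0], [-0.0, 0.0, -1.0]]
contact_force: [-1.2, -0.1, 3.4]
finger_gap: 0.0599
finger_force: 30.3
```

The ring is gripped, with a gap of 59.9 mm at 30 N. Next: lift and carry it over the rotor.

```bash
python3 -m jog '{"hand":[0,0,0,0,0,0,0,0,0,0,0,0,0,0,0,0],"xyz":[[0,0,0.3],[0,0,0.8],[0,0,0.8],[0,0,0.77],[0.3,-0.3,0],[0.6,-0.6,0],[0.65,-0.65,0],[0.65,-0.65,0],[0.65,-0.65,0],[0.65,-0.65,0],[0.65,-0.65,0],[0.5,-0.5,0],[0.33,-0.3,0],[0,0,0],[0,0,0],[0,0,0]],"rot":[[0,0,0],[0,0,0],[0,0,0],[0,0,0],[0,0,0],[0,0,0],[0,0,0],[0,0,0],[0,0,0],[0,0,0],[0,0,0],[0,0,0],[0,0,0],[0,0,0],[0,0,0],[0,0,0]]}'
python3 - <<'E'
from h import *
b=snap('side');w=snap('wrist');a=snap('scene');p=robot.read_state()['tcp_pos'];print(p,robot.read_state()['finger_gap'])
print(wells(b,300,390,310,395,.017,45))
cv2.imwrite('pics/m9.png',np.hstack([cv2.resize(w['image'][110:310,220:420],(400,400)),cv2.resize(a['image'][200:320,110:230],(400,400))])[...,::-1])
print([proj(w,[.5535,-.3045,z]).round() for z in (.017,.047)],[proj(a,[.5535,-.3045,z]).round() for z in (.017,.047)])
E
```

```text
time: 17.47
tcp_pos: [0.552, -0.3032, 0.0443]
orientation: [[-0.0, 1.0, -0.001], [1.0, 0.0, 0.001], [0.001, -0.001, -1.0]]
contact_force: [0.2, 0.2, -1.1]
finger_gap: 0.0594
finger_force: 30.0
[ 0.55236659 -0.3034317   0.04469949] 0.05983325285968515
(array([ 0.54967766, -0.29926634]), np.float64(0.04291240337989588), np.int64(14), 18)
[array([319., 210.]), array([319., 224.])] [array([168., 276.]), array([165., 263.])]
```

View pics/m9.png

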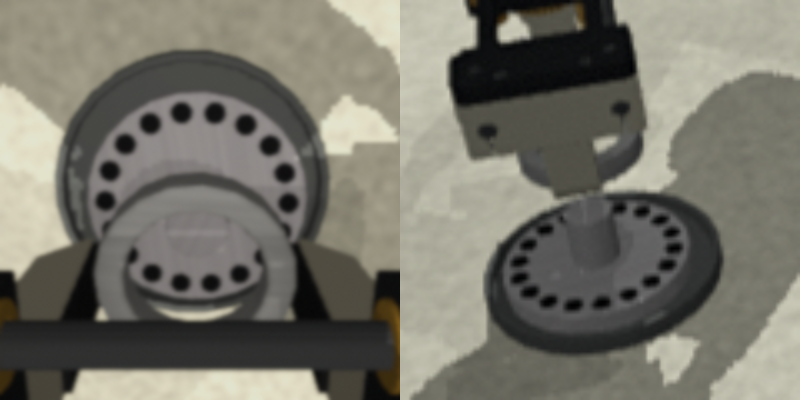

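The 14th picture shows the ring level above the rotor. Its column centre is about 196 against 195 for the disc. I've used all my pictures, so from here I rely on numbers. Now I lower it, watching the force.

```bash
python3 -m jog '{"hand":[0,0,0,0,0,0,0],"xyz":[[0.04,-0.03,-0.3],[0,0,-0.4],[0,0,-0.4],[0,0,-0.4],[0,0,-0.3],[0,0,-0.15],[0,0,0]],"rot":[[0,0,0],[0,0,0],[0,0,0],[0,0,0],[0,0,0],[0,0,0],[0,0,0]]}' |grep -E "tcp|contact"
python3 -m jog '{"hand":[0,0,0],"xyz":[[0,0,-0.07],[0,0,0],[0,0,0]],"rot":[[0,0,0],[0,0,0],[0,0,0]]}' |grep -E "tcp|contact"
```

```text
tcp_pos: [0.5532, -0.3044, -0.016]
contact_force: [-0.7, 0.5, -1.0]
tcp_pos: [0.5544, -0.3053, -0.0157]
contact_force: [-0.3, 0.3, -0.6]
```

```bash
python3 -m jog '{"hand":[0,0,0],"xyz":[[0,0,-0.06],[0,0,0],[0,0,0]],"rot":[[0,0,0],[0,0,0],[0,0,0]]}' |grep -E "tcp|contact"
python3 -m jog '{"hand":[0,0,0],"xyz":[[0,0,-0.03],[0,0,0],[0,0,0]],"rot":[[0,0,0],[0,0,0],[0,0,0]]}' |grep -E "tcp|contact"
```

```text
tcp_pos: [0.5542, -0.3051, -0.0178]
contact_force: [-0.6, -0.3, -1.1]
tcp_pos: [0.5543, -0.3052, -0.0186]
contact_force: [-0.5, -0.0, 1.4]
```

```bash
python3 -m jog '{"hand":[0.9,0.9,0.9,0.9,0.9,0.9,0.9,0.9,0.9,0.9],"xyz":[[0,0,0],[0,0,0],[0,0,0],[0,0,0],[0,0,0.5],[0,0,0.7],[0,0,0.8],[0,0,0.8],[0,0,0],[0,0,0]],"rot":[[0,0,0],[0,0,0],[0,0,0],[0,0,0],[0,0,0],[0,0,0],[0,0,0],[0,0,0],[0,0,0],[0,0,0]]}'
python3 - <<'E'
from h import *
b=snap('side');w=snap('wrist')
print(wells(b,300,390,310,395,.017,45))
cv2.imwrite('pics/w10.png',w['image'][...,::-1])
def rg(s,x0,x1,y0,y1,z,lo):
    g=cv2.cvtColor(cv2.GaussianBlur(s['image'],(3,3),0),cv2.COLOR_RGB2GRAY)
    for r in range(y0,y1,6): print(r,g[r,x0:x1:4])
rg(b,310,380,325,385,0,0)
E
```

```text
time: 19.78
tcp_pos: [0.5546, -0.3055, 0.0664]
orientation: [[0.0, 1.0, 0.002], [1.0, -0.0, -0.002], [-0.002, 0.002, -1.0]]
contact_force: [-0.9, -0.5, 0.2]
finger_gap: 0.0829
finger_force: 0.0
(array([ 0.55407449, -0.30343246]), np.float64(0.03925758611186792), np.int64(18), 20)
325 [ 74  73  59  41  44  49  64  73  83  74  71  64  46  40  67  99 101  97]
331 [102  50  54  51  84  22  46  76  83  84  82  74  43  85  57  40  87  99]
337 [ 50  47  55  71  12  83  83  63  85  85  85  61  79  70  67  76  42 115]
343 [54 54 63 12 86 82 65 78 75 76 76 78 60 80 45 24 80 53]
349 [72 52 62 66 80 79 82 71 62 70 66 79 85 68 73 15 64 45]
355 [76 72 79 81 84 61 76 75 63 65 64 81 76 75 69 62 78 44]
361 [66 73 68  8 74 73 60 72 71 70 70 73 75 62 78 37 70 41]
367 [65 68 55 73  6 56 77 74 63 62 61 67 82 79  8 59 49 39]
373 [96 65 46 49 73 70  6 72 39 71 47 57 38 19 87 56 41 47]
379 [142 103  42  41  42  61  70  77  61  75  73  69  75  67  47  40  44  89]
```

All 18 wells are visible at their proper radius around (0.554,-0.303), so the ring lies inside the well circle, flat on the disc. Now the block.

```bash
python3 -m jog '{"hand":[0.9,0.9,0.9,0.9,0.9,0.9,0.9,0.9,0.9,0.9,0.9],"xyz":[[-0.3,0,0],[-0.7,0,0],[-0.8,0,0],[-0.8,0,0],[-0.8,0,0],[-0.8,0,0],[-0.8,0,0],[-0.7,0,0],[-0.5,0,0],[0,0,0],[0,0,0]],"rot":[[0,0,0],[0,0,0],[0,0,0],[0,0,0],[0,0,0],[0,0,0],[0,0,0],[0,0,0],[0,0,0],[0,0,0],[0,0,0]]}'
cat >> h.py <<'E'
def blockpose(s,x0,x1,y0,y1,z,th=45,lo=5,hi=150):
    g=cv2.cvtColor(s['image'],cv2.COLOR_RGB2GRAY)[y0:y1,x0:x1]
    n,l,t,c=cv2.connectedComponentsWithStats((g<th).astype(np.uint8))
    i=[i for i in range(1,n) if lo<t[i,4]<hi and t[i,2]<25 and t[i,3]<25]
    P=np.array([ray(s,c[k]+[x0,y0],z)[:2] for k in i])
    d=np.linalg.svd(P-P.mean(0))[2][0]
    return len(P),P.mean(0),np.degrees(np.arctan2(d[1],d[0])),P.round(4).tolist(),[(t[k,4],(c[k]+[x0,y0]).round()) for k in i]
E
python3 - <<'E'
from h import *
w=snap('wrist','w11.png');b=snap('side')
print(robot.read_state()['tcp_pos'])
print(blockpose(w,250,390,120,290,.03)); print(blockpose(b,195,245,325,385,.03,55))
E
```

```text
time: 20.8
tcp_pos: [0.3674, -0.3047, 0.0644]
orientation: [[0.001, 1.0, -0.001], [1.0, -0.001, 0.001], [0.001, -0.001, -1.0]]
contact_force: [-0.1, 0.4, -0.1]
finger_gap: 0.0825
finger_force: 0.0
[ 0.36864392 -0.30509475  0.06470219]
(8, array([ 0.35913465, -0.30494861]), np.float64(-95.3391353124269), [[0.3523, -0.2816], [0.3702, -0.2833], [0.351, -0.2966], [0.3688, -0.2984], [0.3495, -0.3116], [0.3674, -0.3133], [0.348, -0.3266], [0.366, -0.3282]], [(np.int32(74), array([299., 180.])), (np.int32(68), array([320., 182.])), (np.int32(67), array([298., 197.])), (np.int32(65), array([318., 199.])), (np.int32(66), array([297., 213.])), (np.int32(68), array([317., 215.])), (np.int32(67), array([295., 229.])), (np.int32(64), array([315., 231.]))])
(8, array([ 0.36032923, -0.30377052]), np.float64(-95.47909568746638), [[0.3534, -0.2806], [0.3713, -0.2822], [0.3522, -0.2958], [0.3699, -0.2972], [0.3507, -0.3105], [0.3688, -0.312], [0.3492, -0.3251], [0.3672, -0.3269]], [(np.int32(33), array([214., 337.])), (np.int32(31), array([226., 338.])), (np.int32(35), array([212., 346.])), (np.int32(33), array([224., 347.])), (np.int32(36), array([210., 356.])), (np.int32(37), array([222., 356.])), (np.int32(42), array([207., 365.])), (np.int32(42), array([219., 366.]))])
```

```bash
python3 -m jog '{"hand":[0.9,0.9,0.9,0.9,0.9,0.9,0.9,0,0,0,0,0,0,0,0],"xyz":[[-0.3,0.03,0],[0,0,-0.7],[0,0,-0.8],[0,0,-0.8],[0,0,-0.5],[0,0,-0.2],[0,0,0],[0,0,0],[0,0,0],[0,0,0],[0,0,0],[0,0,0],[0,0,0],[0,0,0],[0,0,0]],"rot":[[0,0,-0.06],[0,0,0],[0,0,0],[0,0,0],[0,0,0],[0,0,0],[0,0,0],[0,0,0],[0,0,0],[0,0,0],[0,0,0],[0,0,0],[0,0,0],[0,0,0],[0,0,0]]}'
```

```text
time: 22.15
tcp_pos: [0.3592, -0.3043, -0.0246]
orientation: [[0.094, 0.996, 0.0], [0.996, -0.094, -0.0], [-0.0, 0.0, -1.0]]
contact_force: [-0.7, 0.5, 3.3]
finger_gap: 0.0395
finger_force: 30.0
```

```bash
python3 -m jog '{"hand":[0,0,0,0,0,0,0,0,0,0,0,0,0,0,0,0,0,0,0,0],"xyz":[[0,0,0.4],[0,0,0.9],[0,0,1],[0.3,0.33,0],[0.6,0.65,0],[0.7,0.75,0],[0.7,0.75,0],[0.7,0.75,0],[0.7,0.75,0],[0.7,0.75,0],[0.7,0.75,0],[0.7,0.75,0],[0.7,0.75,0],[0.7,0.75,0],[0.7,0.75,0],[0.7,0.75,0],[0.7,0.75,0],[0.6,0.65,0],[0.2,0.25,0],[0,0,0]],"rot":[[0,0,0],[0,0,0],[0,0,0],[0,0,0],[0,0,0],[0,0,-0.02],[0,0,-0.02],[0,0,-0.02],[0,0,-0.02],[0,0,-0.015],[0,0,0],[0,0,0],[0,0,0],[0,0,0],[0,0,0],[0,0,0],[0,0,0],[0,0,0],[0,0,0],[0,0,0]]}'
cat >> h.py <<'E'
def rect(s,x0,x1,y0,y1,z,th=70,im=None):
    im=s['image'] if im is None else im
    g=cv2.GaussianBlur(im,(3,3),0)[y0:y1,x0:x1]
    m=((g.max(2)<th)).astype(np.uint8); m=cv2.morphologyEx(m,cv2.MORPH_OPEN,np.ones((3,3),np.uint8))
    c=max(cv2.findContours(m,0,1)[0],key=cv2.contourArea)[:,0]+[x0,y0]
    P=np.array([ray(s,p,z)[:2] for p in c],np.float32);return cv2.minAreaRect(P*1000),c.min(0),c.max(0)
E
python3 - <<'E'
from h import *
b=snap('side');w=snap('wrist','w12.png')
im0=cv2.imread('pics/side0.png')[...,::-1]
print(robot.read_state()['tcp_pos'],robot.read_state()['finger_gap'])
for th in (55,65,75): print('tray',rect(b,350,402,188,238,.01,th,im0)); 
for th in (55,65,75): print('caddy',rect(b,312,349,112,150,.015,th,im0))
E
```

```text
time: 23.82
tcp_pos: [0.6626, 0.0244, 0.0431]
orientation: [[0.238, 0.971, -0.001], [0.971, -0.238, 0.0], [0.0, -0.001, -1.0]]
contact_force: [-0.6, -1.0, -2.3]
finger_gap: 0.0398
finger_force: 30.0
[0.6610647  0.02192931 0.04326791] 0.04007604664520717
tray (((636.1069946289062, -14.781536102294922), (78.78816986083984, 68.81189727783203), 76.23399353027344), array([355, 206]), array([391, 233]))
tray (((639.2542724609375, -3.1088409423828125), (105.25927734375, 70.96875762939453), 75.97053527832031), array([354, 195]), array([392, 233]))
tray (((639.2537231445312, -3.517597198486328), (107.69404602050781, 73.75578308105469), 75.6097183227539), array([353, 194]), array([392, 234]))
caddy (((567.8112182617188, 254.7147216796875), (71.40775299072266, 68.36593627929688), 85.0134048461914), array([317, 130]), array([345, 147]))
caddy (((576.343994140625, 297.9954833984375), (161.3309326171875, 73.17095947265625), 81.63424682617188), array([317, 112]), array([348, 147]))
caddy (((575.9579467773438, 297.822998046875), (161.9534912109375, 74.34319305419922), 81.48758697509766), array([316, 112]), array([348, 148]))
```

```bash
python3 -m jog '{"hand":[0,0,0,0,0,0,0,0,0,0],"xyz":[[-0.35,-0.35,0],[-0.33,-0.35,0],[0,0,0],[0,0,-0.6],[0,0,-0.6],[0,0,-0.5],[0,0,-0.25],[0,0,-0.1],[0,0,0],[0,0,0]],"rot":[[0,0,0],[0,0,0],[0,0,0],[0,0,0],[0,0,0],[0,0,0],[0,0,0],[0,0,0],[0,0,0],[0,0,0]]}'|grep -E "tcp|contact"
python3 -m jog '{"hand":[0,0,0],"xyz":[[0,0,-0.06],[0,0,0],[0,0,0]],"rot":[[0,0,0],[0,0,0],[0,0,0]]}'|grep -E "tcp|contact"
```

```text
tcp_pos: [0.6422, 0.0009, -0.0166]
contact_force: [0.1, 0.1, -1.9]
tcp_pos: [0.642, 0.0012, -0.0186]
contact_force: [0.2, 0.7, -1.2]
```

```bash
python3 -m jog '{"hand":[0,0,0.65,0.65,0.65,0.65,0.65,0.65,0.65,0.65,0.65],"xyz":[[0,0,-0.05],[0,0,0],[0,0,0],[0,0,0],[0,0,0],[0,0,0.4],[0,0,0.8],[0,0,1],[0,0,1],[0,0,0],[0,0,0]],"rot":[[0,0,0],[0,0,0],[0,0,0],[0,0,0],[0,0,0],[0,0,0],[0,0,0],[0,0,0],[0,0,0],[0,0,0],[0,0,0]]}'
python3 - <<'E'
from h import *
b=snap('side');w=snap('wrist','w13.png')
print(robot.read_state()['tcp_pos'])
r=blockpose(b,350,400,185,235,.034,35,3); print(r[:3],r[4])
r=blockpose(w,250,390,120,290,.034,40); print(r[:3],r[4])
# white caps
for n,s in (('w',w),('b',b)):
    im=s['image'].astype(int);m=((im.min(2)>140)).astype(np.uint8)
    hsv=cv2.cvtColor(s['image'],cv2.COLOR_RGB2HSV);br=((hsv[...,0]<20)&(hsv[...,1]>130)&(hsv[...,2]<150)).astype(np.uint8)
    N,l,t,c=cv2.connectedComponentsWithStats(br);print(n,[(t[i].tolist(),c[i].round(1).tolist()) for i in range(1,N) if t[i,4]>30])
E
```

```text
time: 25.92
tcp_pos: [0.6433, 0.0011, 0.0786]
orientation: [[0.241, 0.971, 0.006], [0.971, -0.241, -0.001], [0.001, 0.006, -1.0]]
contact_force: [-0.8, -0.9, -0.7]
finger_gap: 0.0598
finger_force: 0.0
[0.64120562 0.0012506  0.07520441]
(11, array([ 0.63953383, -0.00152664]), np.float64(-167.4650135108927)) [(np.int32(8), array([374., 195.])), (np.int32(11), array([382., 196.])), (np.int32(10), array([373., 200.])), (np.int32(9), array([382., 201.])), (np.int32(4), array([361., 203.])), (np.int32(12), array([372., 205.])), (np.int32(4), array([360., 208.])), (np.int32(10), array([381., 206.])), (np.int32(9), array([390., 209.])), (np.int32(12), array([371., 210.])), (np.int32(12), array([380., 211.]))]
(8, array([6.42356107e-01, 5.00172707e-04]), np.float64(-104.0368187303552)) [(np.int32(58), array([307., 180.])), (np.int32(60), array([327., 180.])), (np.int32(60), array([307., 196.])), (np.int32(58), array([327., 196.])), (np.int32(56), array([307., 212.])), (np.int32(57), array([327., 212.])), (np.int32(54), array([307., 227.])), (np.int32(54), array([327., 227.]))]
w [([271, 25, 7, 23, 40], [273.8, 37.2]), ([281, 64, 76, 19, 109], [319.2, 73.5]), ([13, 88, 74, 36, 1692], [55.0, 106.1]), ([0, 136, 29, 74, 813], [10.4, 177.3]), ([210, 259, 19, 49, 270], [216.4, 282.3]), ([407, 260, 19, 28, 163], [418.0, 272.4]), ([355, 268, 13, 3, 31], [360.1, 269.2]), ([408, 289, 18, 19, 135], [417.7, 299.3]), ([245, 294, 284, 37, 2381], [396.9, 323.1])]
b [([38, 0, 25, 24, 260], [51.7, 9.0]), ([218, 78, 30, 13, 280], [232.1, 83.5]), ([242, 125, 15, 14, 150], [249.3, 132.4]), ([401, 125, 22, 7, 99], [411.6, 128.2]), ([352, 134, 32, 5, 80], [364.3, 136.5]), ([366, 152, 32, 29, 799], [380.3, 166.4]), ([274, 160, 12, 19, 176], [279.8, 169.0]), ([206, 167, 41, 33, 886], [226.3, 182.9]), ([384, 247, 46, 53, 1790], [407.1, 272.8]), ([321, 260, 14, 17, 190], [327.8, 268.4])]
```

The block sits in the tray at (0.642,0.001) with its length at −104°, which matches the tray. Next, the bottle and jar.

```bash
python3 -m jog '{"hand":[0.6,0.6,0.6,0.6,0.6,0.6,0.6,0.6,0.6,0.6,0.6,0.6],"xyz":[[-0.3,0.2,0],[-0.7,0.45,0],[-0.8,0.53,0],[-0.8,0.53,0],[-0.8,0.53,0],[-0.8,0.53,0],[-0.8,0.53,0],[-0.7,0.47,0],[-0.5,0.36,0],[-0.23,0.2,0],[0,0,0],[0,0,0]],"rot":[[0,0,0],[0,0,0],[0,0,0],[0,0,0],[0,0,0],[0,0,0],[0,0,0],[0,0,0],[0,0,0],[0,0,0],[0,0,0],[0,0,0]]}'
cat >> h.py <<'E'
def amber(s,x0=0,x1=640,y0=0,y1=400,mn=30):
    hsv=cv2.cvtColor(s['image'],cv2.COLOR_RGB2HSV);br=((hsv[...,0]<20)&(hsv[...,1]>130)&(hsv[...,2]<150)).astype(np.uint8)[y0:y1,x0:x1]
    N,l,t,c=cv2.connectedComponentsWithStats(br);return [(t[i].tolist(),(c[i]+[x0,y0]).round(1)) for i in range(1,N) if t[i,4]>mn]
def caps(s,x0,x1,y0,y1,th,mn=40):
    im=s['image'].astype(int)[y0:y1,x0:x1];m=((im.min(2)>th)&(im[...,0]-im[...,2]<12)).astype(np.uint8)
    N,l,t,c=cv2.connectedComponentsWithStats(m);return [(t[i].tolist(),(c[i]+[x0,y0]).round(1)) for i in range(1,N) if t[i,4]>mn]
E
python3 - <<'E'
from h import *
b=snap('side');w=snap('wrist','w14.png');a=snap('scene')
print(robot.read_state()['tcp_pos'])
print('side bottle',ray(b,(280,169.3),.024),'jar',ray(b,(249.3,132.4),.017))
print('scene',amber(a,350,440,150,220,20))
print('wrist',amber(w,200,440,80,290),caps(w,200,440,80,290,150))
E
```

```text
time: 27.02
tcp_pos: [0.4492, 0.1311, 0.075]
orientation: [[0.24, 0.971, -0.0], [0.971, -0.24, -0.0], [-0.0, 0.0, -1.0]]
contact_force: [0.7, 0.3, -0.5]
finger_gap: 0.0548
finger_force: 0.0
[0.44982224 0.13053598 0.07513587]
side bottle [0.44496283 0.12816651 0.024     ] jar [0.36426369 0.28539572 0.017     ]
scene [([61, 22, 16, 15, 173], array([417.8, 179.6])), ([0, 27, 16, 18, 203], array([356. , 186.3])), ([17, 42, 13, 22, 210], array([372.7, 202.9]))]
wrist [([92, 98, 31, 30, 432], array([308.5, 189.2])), ([0, 111, 40, 57, 1935], array([217.8, 219.9])), ([17, 179, 18, 31, 171], array([224.2, 273.4])), ([200, 178, 18, 32, 196], array([410.1, 272.4]))] []
```

Run:
```python
from h import *
w=snap('wrist');a=snap('scene')
print(ray(a,(372.7,202.9),.023),ray(a,(417.8,179.6),.016))
im=cv2.GaussianBlur(w['image'],(3,3),0).astype(int)
for r in range(180,262,8): print(r,[tuple(im[r,c]) [0::2] for c in range(280,350,6)])
print([proj(w,[x,.1285,.064]).round() for x in (.4335,.445,.4565)],proj(w,[.445,.1285,.035]))
```

```text
[0.44749645 0.13604997 0.023     ] [0.37048874 0.29366707 0.016     ]
180 [(np.int64(144), np.int64(122)), (np.int64(146), np.int64(123)), (np.int64(144), np.int64(121)), (np.int64(121), np.int64(92)), (np.int64(60), np.int64(11)), (np.int64(56), np.int64(9)), (np.int64(73), np.int64(37)), (np.int64(131), np.int64(110)), (np.int64(139), np.int64(117)), (np.int64(144), np.int64(122)), (np.int64(142), np.int64(120)), (np.int64(147), np.int64(123))]
188 [(np.int64(143), np.int64(121)), (np.int64(138), np.int64(116)), (np.int64(147), np.int64(123)), (np.int64(62), np.int64(10)), (np.int64(77), np.int64(11)), (np.int64(71), np.int64(11)), (np.int64(54), np.int64(9)), (np.int64(103), np.int64(76)), (np.int64(147), np.int64(123)), (np.int64(144), np.int64(121)), (np.int64(148), np.int64(124)), (np.int64(141), np.int64(119))]
196 [(np.int64(151), np.int64(127)), (np.int64(147), np.int64(124)), (np.int64(118), np.int64(74)), (np.int64(104), np.int64(62)), (np.int64(101), np.int64(83)), (np.int64(95), np.int64(78)), (np.int64(118), np.int64(52)), (np.int64(91), np.int64(50)), (np.int64(140), n
[... 2612 characters left out ...]
int64(133), np.int64(112)), (np.int64(129), np.int64(108)), (np.int64(127), np.int64(107)), (np.int64(123), np.int64(103)), (np.int64(127), np.int64(107)), (np.int64(126), np.int64(106)), (np.int64(130), np.int64(109))]
260 [(np.int64(127), np.int64(107)), (np.int64(130), np.int64(109)), (np.int64(127), np.int64(107)), (np.int64(130), np.int64(109)), (np.int64(130), np.int64(109)), (np.int64(130), np.int64(109)), (np.int64(126), np.int64(106)), (np.int64(130), np.int64(110)), (np.int64(125), np.int64(105)), (np.int64(129), np.int64(108)), (np.int64(134), np.int64(112)), (np.int64(134), np.int64(113))]
[array([297., 223.]), array([311., 219.]), array([325., 216.])] [311.76324918 207.29253369]
```

```bash
cat >> h.py <<'E'
def cap(s,x0,x1,y0,y1,z,th):
    im=cv2.GaussianBlur(s['image'],(3,3),0).astype(int)[y0:y1,x0:x1];m=(im.min(2)>th).astype(np.uint8)
    c=max(cv2.findContours(m,0,1)[0],key=cv2.contourArea)[:,0]+[x0,y0]
    P=np.array([ray(s,p,z)[:2] for p in c]);return circ(P),c.min(0),c.max(0)
E
python3 - <<'E'
from h import *
w=snap('wrist')
for th in (112,118,128): print(cap(w,290,326,194,228,.064,th))
E
```

```text
((array([0.44289415, 0.13652629]), np.float64(0.010541483843420423)), array([293, 198]), array([320, 223]))
((array([0.44298727, 0.13687997]), np.float64(0.010090989965976366)), array([293, 198]), array([319, 222]))
((array([0.44348441, 0.13821142]), np.float64(0.00867031262835417)), array([294, 199]), array([319, 216]))
```

Bottle at (0.4435,0.1365). The fingers are shorter than stated, so I'll grip higher and watch the force near the end.

```bash
python3 -m jog '{"hand":[0.6,0.6,0.6,0.6,0.6,0.6,0.6],"xyz":[[-0.21,0.2,0],[0,0,0],[0,0,-0.7],[0,0,-0.8],[0,0,-0.7],[0,0,-0.35],[0,0,0]],"rot":[[0,0,0],[0,0,0],[0,0,0],[0,0,0],[0,0,0],[0,0,0],[0,0,0]]}'|grep -E "tcp|contact"
for i in 1 2 3; do python3 -m jog '{"hand":[0.6,0.6],"xyz":[[0,0,-0.1],[0,0,0]],"rot":[[0,0,0],[0,0,0]]}'|grep -E "tcp|contact"; done
python3 -m jog '{"hand":[0,0,0,0,0,0,0],"xyz":[[0,0,0],[0,0,0],[0,0,0],[0,0,0],[0,0,0],[0,0,0],[0,0,0]],"rot":[[0,0,0],[0,0,0],[0,0,0],[0,0,0],[0,0,0],[0,0,0],[0,0,0]]}'
```

```text
tcp_pos: [0.4406, 0.137, -0.0032]
contact_force: [0.1, -0.8, -0.6]
tcp_pos: [0.4428, 0.1373, -0.0038]
contact_force: [-0.2, -0.1, 0.9]
tcp_pos: [0.4429, 0.1372, -0.0068]
contact_force: [0.2, -0.4, 0.3]
tcp_pos: [0.4425, 0.1371, -0.0102]
contact_force: [-0.2, -0.4, -0.7]
time: 28.98
tcp_pos: [0.4426, 0.1371, -0.0101]
orientation: [[0.241, 0.971, 0.0], [0.971, -0.241, -0.0], [0.0, 0.0, -1.0]]
contact_force: [0.2, 0.5, 0.5]
finger_gap: 0.0272
finger_force: 30.0
```

```bash
python3 -m jog '{"hand":[0,0,0,0,0,0],"xyz":[[0,0,0.4],[0,0,0.9],[0,0,1],[0,0,0],[0,0,0],[0,0,0]],"rot":[[0,0,0],[0,0,0],[0,0,0],[0,0,0],[0,0,0],[0,0,0]]}'|grep -E "tcp|contact|gap"
python3 - <<'E'
from h import *
b=snap('side');a=snap('scene')
for th in (60,70): 
    print(rect(b,308,356,108,152,.015,th),rect(a,430,508,206,246,.015,th))
R=lambda r,z=0:cv2.boxPoints(r)
def corners(s,x0,x1,y0,y1,th):
    g=cv2.GaussianBlur(s['image'],(3,3),0)[y0:y1,x0:x1];m=(g.max(2)<th).astype(np.uint8);m=cv2.morphologyEx(m,cv2.MORPH_OPEN,np.ones((3,3),np.uint8))
    c=max(cv2.findContours(m,0,1)[0],key=cv2.contourArea);h=cv2.convexHull(c)
    q=cv2.approxPolyDP(h,3,True)[:,0]+[x0,y0]
    return [(p.tolist(),ray(s,p,.015)[:2].round(3).tolist()) for p in q]
print(corners(b,308,356,108,152,65));print(corners(a,430,508,206,246,65))
E
```

```text
tcp_pos: [0.4421, 0.1371, 0.0584]
contact_force: [-0.4, -0.1, -0.3]
finger_gap: 0.0273
(((573.0894775390625, 284.97442626953125), (133.58428955078125, 70.33434295654297), 82.1212387084961), array([317, 117]), array([347, 147])) (((582.904541015625, 288.9158935546875), (123.66133117675781, 86.37722778320312), 81.59617614746094), array([436, 213]), array([502, 240]))
(((573.8577270507812, 285.2998046875), (136.05455017089844, 73.6178970336914), 81.81812286376953), array([316, 116]), array([347, 148])) (((582.6375732421875, 289.371337890625), (124.59423828125, 87.82524108886719), 81.70166778564453), array([435, 213]), array([502, 241]))
[([347, 118], [0.615, 0.344]), ([345, 147], [0.599, 0.218]), ([317, 146], [0.532, 0.224]), ([321, 117], [0.547, 0.352])]
[([502, 233], [0.626, 0.339]), ([449, 241], [0.616, 0.222]), ([436, 218], [0.535, 0.243]), ([485, 213], [0.551, 0.355])]
```

Run:
```python
from h import *
b=snap('side');a=snap('scene')
c=np.array([.5755,.292]);ux=np.array([.99,-.143]);uy=np.array([.143,.99])
for n,s in (('side',b),('scene',a)):
    g=cv2.GaussianBlur(cv2.cvtColor(s['image'],cv2.COLOR_RGB2GRAY),(1,1),0).astype(np.float32)
    o=[]
    for y in np.arange(-.066,.067,.004):
        v=[]
        for x in (-.015,-.01,-.005,0,.005,.01,.015):
            p=proj(s,[*(c+ux*x+uy*y),.015]);v.append(cv2.getRectSubPix(g,(1,1),(float(p[0]),float(p[1])))[0,0])
        o.append((int(round(y*1000)),int(np.mean(v))))
    print(n,o)
```

```text
side [(-66, 26), (-62, 26), (-58, 30), (-54, 44), (-50, 54), (-46, 55), (-42, 56), (-38, 55), (-34, 55), (-30, 55), (-26, 51), (-22, 37), (-18, 26), (-14, 26), (-10, 30), (-6, 43), (-2, 54), (2, 55), (6, 55), (10, 55), (14, 55), (18, 55), (22, 55), (26, 55), (30, 55), (34, 55), (38, 51), (42, 38), (46, 27), (50, 25), (54, 28), (58, 42), (62, 74), (66, 104)]
scene [(-66, 121), (-62, 27), (-58, 25), (-54, 49), (-50, 76), (-46, 77), (-42, 77), (-38, 76), (-34, 76), (-30, 76), (-26, 75), (-22, 77), (-18, 72), (-14, 36), (-10, 26), (-6, 50), (-2, 77), (2, 76), (6, 76), (10, 75), (14, 75), (18, 76), (22, 76), (26, 76), (30, 76), (34, 75), (38, 75), (42, 76), (46, 72), (50, 39), (54, 25), (58, 30), (62, 79), (66, 160)]
```

The divider is at caddy y≈−9 mm, so the wider bay is on the +y side. Caddy centre is (0.5755,0.292) with yaw −8°, which puts the narrow bay at (0.571,0.259) and the wide bay at (0.579,0.316).

```bash
python3 -m jog '{"hand":[0,0,0,0,0,0,0,0,0,0,0,0,0,0,0,0],"xyz":[[0.3,0.28,0],[0.6,0.6,0],[0.7,0.65,0],[0.7,0.65,0],[0.7,0.65,0],[0.7,0.65,0],[0.4,0.4,0],[0.2,0.2,0],[0,0,0],[0,0,-0.6],[0,0,-0.7],[0,0,-0.5],[0,0,-0.2],[0,0,-0.07],[0,0,0],[0,0,0]],"rot":[[0,0,0],[0,0,0],[0,0,0],[0,0,0],[0,0,0],[0,0,0],[0,0,0],[0,0,0],[0,0,0],[0,0,0],[0,0,0],[0,0,0],[0,0,0],[0,0,0],[0,0,0],[0,0,0]]}'|grep -E "tcp|contact|gap"
python3 -m jog '{"hand":[0,0,0],"xyz":[[0,0,-0.07],[0,0,0],[0,0,0]],"rot":[[0,0,0],[0,0,0],[0,0,0]]}'|grep -E "tcp|contact|gap"
```

```text
tcp_pos: [0.572, 0.2595, -0.0024]
contact_force: [-0.3, 0.2, 0.1]
finger_gap: 0.0271
tcp_pos: [0.5718, 0.2596, -0.0048]
contact_force: [-0.8, 0.4, -0.9]
finger_gap: 0.0276
```

```bash
python3 -m jog '{"hand":[0,0,0.6,0.6,0.6,0.6,0.6,0.6,0.6,0.6,0.6],"xyz":[[0,0,-0.035],[0,0,0],[0,0,0],[0,0,0],[0,0,0],[0,0,0],[0,0,0.4],[0,0,0.8],[0,0,0.9],[0,0,0.5],[0,0,0]],"rot":[[0,0,0],[0,0,0],[0,0,0],[0,0,0],[0,0,0],[0,0,0],[0,0,0],[0,0,0],[0,0,0],[0,0,0],[0,0,0]]}'|grep -E "tcp|contact|gap"
python3 - <<'E'
from h import *
w=snap('wrist')
for th in (112,120,130): print(cap(w,275,360,150,260,.068,th))
E
python3 -m jog '{"hand":[0.8,0.8,0.8,0.8,0.8,0.8,0.8,0.8,0.8,0.8,0.8,0.8],"xyz":[[-0.3,0.05,0],[-0.7,0.12,0],[-0.8,0.13,0],[-0.8,0.13,0],[-0.8,0.13,0],[-0.8,0.13,0],[-0.8,0.13,0],[-0.8,0.13,0],[-0.7,0.1,0],[-0.4,0.07,0],[0,0,0],[0,0,0]],"rot":[[0,0,0],[0,0,0],[0,0,0],[0,0,0],[0,0,0],[0,0,0],[0,0,0],[0,0,0],[0,0,0],[0,0,0],[0,0,0],[0,0,0]]}'|grep -E "tcp|contact|gap"
python3 - <<'E'
from h import *
w=snap('wrist','w20.png')
print(robot.read_state()['tcp_pos'],amber(w,230,420,100,280))
print([proj(w,[.364,.293,z]).round() for z in (0,.05)])
for th in (112,120,130,140,150): print(cap(w,270,380,150,260,.05,th))
E
```

```text
tcp_pos: [0.5741, 0.2604, 0.0767]
contact_force: [0.2, 0.2, 0.5]
finger_gap: 0.055
((array([0.60935184, 0.28600377]), np.float64(0.013201878958751063)), array([345, 150]), array([359, 201]))
((array([0.6115065 , 0.29817317]), np.float64(0.006639275290621418)), array([345, 150]), array([359, 169]))
((array([0.61171456, 0.29850341]), np.float64(0.006272744840596206)), array([346, 150]), array([359, 168]))
tcp_pos: [0.3644, 0.2932, 0.0713]
contact_force: [0.8, 0.8, 0.8]
finger_gap: 0.0734
[0.36522357 0.29323144 0.07145945] [([60, 73, 43, 28, 369], array([312.2, 181.3]))]
[array([316., 194.]), array([316., 211.])]
((array([0.36980048, 0.2974006 ]), np.float64(0.0459274281263963)), array([270, 150]), array([379, 259]))
((array([0.36943698, 0.29783399]), np.float64(0.04612265505946934)), array([270, 150]), array([379, 259]))
((array([0.36944605, 0.29770706]), np.float64(0.04630877843147992)), array([270, 150]), array([379, 259]))
((array([0.3696504 , 0.29750788]), np.float64(0.04662165301750267)), array([270, 150]), array([379, 259]))
((array([0.36970232, 0.29730568]), np.float64(0.046910054435009375)), array([270, 150]), array([379, 259]))
```

Run:
```python
from h import *
w=snap('wrist');a=snap('scene');b=snap('side')
print([proj(w,[.364,.293+d,z]).round(1).tolist() for z in (0,.034) for d in (.02,0)])
print(ray(w,(311.5,190),.02))
im=cv2.GaussianBlur(w['image'],(3,3),0)
for r in range(170,250,5): print(r,im[r,311].tolist(),im[r,295].tolist())
# bottle in caddy
print('scene',amber(a,430,510,180,245,15),'side',amber(b,305,355,90,152,15))
for s in (a,b): print([proj(s,[.571,.259,z]).round().tolist() for z in (.004,.028,.068)])
```

```text
[[310.4, 175.7], [315.3, 194.5], [309.5, 184.3], [315.1, 205.5]]
[0.36320198 0.30387473 0.02      ]
170 [125, 119, 102] [132, 128, 111]
175 [51, 28, 8] [127, 122, 106]
180 [112, 64, 23] [75, 57, 40]
185 [96, 87, 78] [99, 54, 17]
190 [155, 142, 129] [98, 84, 72]
195 [154, 143, 129] [152, 140, 127]
200 [154, 142, 129] [152, 141, 127]
205 [154, 142, 127] [152, 140, 126]
210 [153, 142, 128] [152, 140, 126]
215 [144, 132, 119] [140, 129, 116]
220 [137, 126, 113] [126, 118, 105]
225 [137, 127, 113] [120, 116, 101]
230 [117, 113, 98] [119, 115, 99]
235 [185, 179, 157] [171, 166, 145]
240 [188, 183, 161] [199, 193, 171]
245 [187, 182, 160] [188, 183, 160]
scene [([17, 30, 16, 24, 264], array([454.3, 222.1]))] side [([24, 35, 11, 17, 151], array([333.7, 133.6]))]
[[451.0, 230.0], [453.0, 220.0], [457.0, 204.0]]
[[332.0, 141.0], [332.0, 133.0], [333.0, 119.0]]
```

The bottle projects where expected for standing upright in the narrow bay. Now the jar, at about (0.363,0.2955).

```bash
python3 -m jog '{"hand":[0.8,0.8,0.8,0.8,0.8,0.8,0.8,0.8,0.8],"xyz":[[-0.07,0.08,0],[0,0,-0.6],[0,0,-0.8],[0,0,-0.8],[0,0,-0.6],[0,0,-0.2],[0,0,0],[0,0,-0.13],[0,0,0]],"rot":[[0,0,0],[0,0,0],[0,0,0],[0,0,0],[0,0,0],[0,0,0],[0,0,0],[0,0,0],[0,0,0]]}'|grep -E "tcp|contact|gap"
python3 -m jog '{"hand":[0,0,0,0,0,0,0],"xyz":[[0,0,0],[0,0,0],[0,0,0],[0,0,0],[0,0,0],[0,0,0],[0,0,0]],"rot":[[0,0,0],[0,0,0],[0,0,0],[0,0,0],[0,0,0],[0,0,0],[0,0,0]]}'
```

```text
tcp_pos: [0.363, 0.2958, -0.0219]
contact_force: [0.0, 0.2, -0.2]
finger_gap: 0.0738
time: 34.77
tcp_pos: [0.3624, 0.2956, -0.0221]
orientation: [[0.241, 0.971, 0.0], [0.971, -0.241, 0.0], [0.0, 0.0, -1.0]]
contact_force: [-0.4, 0.3, 3.2]
finger_gap: 0.039
finger_force: 30.0
```

```bash
python3 -m jog '{"hand":[0,0,0,0,0,0,0,0,0,0,0,0,0,0,0,0,0],"xyz":[[0,0,0.4],[0,0,0.9],[0,0,1.0],[0,0,0.2],[0.3,0.1,0],[0.7,0.1,0],[0.8,0.1,0],[0.8,0.1,0],[0.8,0.1,0],[0.8,0.1,0],[0.8,0.1,0],[0.8,0.1,0],[0.7,0,0],[0.5,0,0],[0.2,0,0],[0,0,0],[0,0,0]],"rot":[[0,0,0],[0,0,0],[0,0,0],[0,0,0],[0,0,0.02],[0,0,0.02],[0,0,0.02],[0,0,0],[0,0,0],[0,0,0],[0,0,0],[0,0,0],[0,0,0],[0,0,0],[0,0,0],[0,0,0],[0,0,0]]}'|grep -E "tcp|contact|gap"
python3 -m jog '{"hand":[0,0,0,0,0,0,0],"xyz":[[0,0,-0.5],[0,0,-0.8],[0,0,-0.6],[0,0,-0.25],[0,0,-0.05],[0,0,0],[0,0,0]],"rot":[[0,0,0],[0,0,0],[0,0,0],[0,0,0],[0,0,0],[0,0,0],[0,0,0]]}'|grep -E "tcp|contact|gap"
```

```text
tcp_pos: [0.5774, 0.3193, 0.0519]
contact_force: [0.0, 0.2, -0.5]
finger_gap: 0.0394
tcp_pos: [0.5789, 0.32, -0.012]
contact_force: [0.3, -0.5, -0.7]
finger_gap: 0.0395
```

```bash
python3 -m jog '{"hand":[0,0,0],"xyz":[[0,0,-0.12],[0,0,0],[0,0,0]],"rot":[[0,0,0],[0,0,0],[0,0,0]]}'|grep -E "tcp|contact|gap"
python3 -m jog '{"hand":[0,0,0],"xyz":[[0,0,-0.07],[0,0,0],[0,0,0]],"rot":[[0,0,0],[0,0,0],[0,0,0]]}'|grep -E "tcp|contact|gap"
python3 -m jog '{"hand":[0,0.6,0.6,0.6,0.6,0.6,0.6,0.6,0.6,0.6,0.6],"xyz":[[0,0,0],[0,0,0],[0,0,0],[0,0,0],[0,0,0],[0,0,0.2],[0,0,0.5],[0,0,0.9],[0,0,1],[0,0,0.9],[0,0,0]],"rot":[[0,0,0],[0,0,0],[0,0,0],[0,0,0],[0,0,0],[0,0,0],[0,0,0],[0,0,0],[0,0,0],[0,0,0],[0,0,0]]}'|grep -E "time|tcp|contact|gap"
python3 - <<'E'
from h import *
a=snap('scene','aF.png');b=snap('side','bF.png');w=snap('wrist')
print('scene',amber(a,420,520,170,245,15),'side',amber(b,300,365,80,152,15))
for n,s,B in (('scene',a,None),('side',b,None)): print(n,'jar',[proj(s,[.579,.32,z]).round().tolist() for z in (.004,.021,.054)],'bot',[proj(s,[.571,.259,z]).round().tolist() for z in (.004,.028,.068)])
print(wells(b,300,390,310,395,.017,45)); r=blockpose(b,362,392,190,215,.034,35,5);print(r[:3])
for n in ('weight','timer'):pass
print('weight',amber(b,310,345,250,285),ray(b,(328,262),.026))
E
```

```text
tcp_pos: [0.5786, 0.3196, -0.0164]
contact_force: [-0.3, -1.1, 0.1]
finger_gap: 0.0391
tcp_pos: [0.579, 0.3197, -0.0181]
contact_force: [-0.6, -0.7, 4.1]
finger_gap: 0.0392
time: 38.18
tcp_pos: [0.5818, 0.321, 0.0931]
contact_force: [1.3, 0.4, 0.8]
finger_gap: 0.0553
scene [([27, 40, 16, 24, 272], array([454.3, 222.3])), ([51, 42, 22, 19, 269], array([481., 223.]))] side [([28, 36, 15, 26, 201], array([334.4, 131.2]))]
scene jar [[478.0, 227.0], [480.0, 220.0], [483.0, 207.0]] bot [[451.0, 230.0], [453.0, 220.0], [457.0, 204.0]]
side jar [[334.0, 127.0], [334.0, 121.0], [334.0, 110.0]] bot [[332.0, 141.0], [332.0, 133.0], [333.0, 119.0]]
(array([ 0.55409555, -0.30358841]), np.float64(0.039276076389916426), np.int64(18), 25)
(10, array([0.6433257 , 0.00127464]), np.float64(-72.14116593574275))
weight [([11, 10, 14, 17, 192], array([327.8, 268.4]))] [ 0.53677869 -0.13899318  0.026     ]
```

The jar is upright in the wide bay and the bottle is unmoved. One last numeric check of the ring: radial edges at the height of its top face.

Run:
```python
from h import *
for n in ('side','scene'):
    s=snap(n);g=cv2.cvtColor(s['image'],cv2.COLOR_RGB2GRAY).astype(np.float32)
    for q in range(4):
        o=[]
        for r in np.arange(.012,.048,.003):
            v=[]
            for t in np.radians(np.arange(q*90-45,q*90+45,6)):
                p=proj(s,[.554+r*np.cos(t),-.304+r*np.sin(t),.031]);v.append(cv2.getRectSubPix(g,(1,1),(float(p[0]),float(p[1])))[0,0])
            o.append(int(np.mean(v)))
        print(n,q*90,o)
```

```text
side 0 [68, 79, 71, 62, 86, 89, 75, 52, 55, 65, 64, 60, 53]
side 90 [95, 93, 78, 63, 91, 89, 66, 48, 79, 69, 45, 34, 51]
side 180 [69, 77, 61, 82, 91, 84, 77, 77, 67, 63, 64, 68, 63]
side 270 [45, 46, 64, 83, 90, 89, 49, 50, 84, 91, 55, 42, 69]
scene 0 [68, 71, 77, 94, 126, 137, 113, 73, 62, 70, 76, 81, 88]
scene 90 [54, 71, 83, 92, 130, 142, 132, 87, 91, 83, 88, 92, 97]
scene 180 [104, 122, 126, 135, 146, 142, 112, 89, 119, 155, 174, 179, 178]
scene 270 [66, 64, 78, 137, 141, 116, 99, 97, 100, 98, 112, 124, 138]
```

A bright annulus shows at r = 21–30 mm in every quadrant in both views, so the ring is flat and centred. Handing in.

```bash
python3 -c "
from plant import robot
print(robot.finish_job())"
```

```text
the job is handed in; nothing more can be done
None
```

I handed the job in at about 38 s of robot time, and no verdict came back. By my last measurements, the rotor is in its stand with the ring flat and centred on it, the jar and bottle are upright in their own bays, and the block lies along its tray. The weight has not moved, and I did not re-measure the timer.

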